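# Reset the carving station's fallen bottles and mills

## Robot

A 6-joint arm with a two-finger parallel gripper is mounted at the origin on the work surface. World frame = base frame: x ahead of the robot, y to its left, z up, the work surface at z = 0. Lengths are in mm, angles in degrees, forces in N, time in s.
With the tool pointing down it reaches from about 300 to 850 mm from the base axis. Payload 4.2 kg.
Tool frame: the origin (TCP) lies midway between the tips of the shut fingers; the grasp point (between the pads) lies 19 mm behind it (env.grip_point_offset is the distance from the TCP to the grasp point, in mm); z points along the fingers, x is the direction in which the jaws open and shut, and the axes are right-handed (so a half turn about z gives the same grasp; the last joint's range is limited). The gripper opens to 91 mm and grips with 3 to 60 N. Pads are 32 mm wide; open, the fingers measure 118 mm over their backs; the gripper's body (76 mm by 178 mm) begins 60 mm behind the grasp point.
Start: joints at [74.485, 18.312, 89.639, -0, 72.044, -1.146], TCP at [142.704, 557.027, 213.976] pointing down, gripper open.
Joint ranges: [-177.97, 177.97], [-48.28, 115.42], [12.27, 149.76], [-77.06, 257.06], [2.81, 150.46], [-146.56, 146.56]. Speed limits (degrees/s): [147.25, 147.25, 180, 180, 180, 180].

## Interface

Orientations are given as [roll, pitch, yaw] about the fixed x, y, z axes, in that order (R = Rz(yaw) Ry(pitch) Rx(roll)).
In Python, from workcell import env gives the robot as it stands.
- The arm moves only by the shell command python3 -m pendant 'ROWS' [FORCE]. ROWS is JSON, a list of rows, each an object with "xyz": the shift along the tool's x, y, z in m, a list of three; "roll": the turn about the tool's z in degrees; "jaw": the closure, from 0 (fully open) to 1 (shut). A call has exactly 8 rows; each row is the pose to reach, as a shift and turn from the pose commanded when the call began, along the tool's axes at that moment; what a row does not reach only later rows make up. A row lasts 1/8 s, in which the tool goes at most 62.5 mm and 10.7 degrees, less where a joint would pass 70% of its speed; a pose out of reach is approached as far as the arm can. A call with a gripper value outside its range is refused whole. The fingers move at their own pace and stop on an object; FORCE is the grip in N (left out, the last holds). Time passes only in rows, so rows that repeat a pose let the fingers close, or fill a call up. It gives the time, the measured TCP pose, the force and the opening at its end, in the units of the state.
- env.state(): the state, without advancing time (a new reading comes with each control period).
- env.grab_frame(name): name is "scene" or "top"; returns (picture, depth): 420x560x3 uint8, blue, green, red; 420x560 float32, mm along the optical axis (not along the pixel's ray), 0 where there is no reading.
- env.camera_params(name): a dict with "camera_matrix" (3x3 intrinsics, pixels), "cam_to_world" (4x4, takes a point from camera to world coordinates). Camera axes: x right, y up, looking along -z (the intrinsics and any distortion apply to the point x, -y, -z); pixel columns grow to the right and rows downward; lengths in mm; the calibration is good to about 2 mm. A picture is of the moment at which its call begins. camera_params takes no time and is no camera call.
- env.job_done(): hands the job in, once; it reports no verdict.
The state is a dict: "time_s": time; "qpos": joint angles; "qvel": joint speeds; "effort": joint torques, N m; "ee_pos": TCP position; "ee_rot": TCP orientation; "force": force on the tool from outside, world axes, zero at the start; "torque": the same for the moment, N m; "gripper_width": finger opening in mm.
Only numpy, scipy, OpenCV 4.12 (cv2) and the standard library are available. Lean on these libraries where they do the work, as an engineer would, in place of code of your own. Each camera call takes 0.05 s, during which the arm holds its last target. There are 200 camera calls.

## Task

The bottles and mills at the carving station have been knocked over. First switch the lamp off by pushing its spring-loaded paddle over to the blue dot, holding it there for about two seconds and letting it spring back; then stand every fallen bottle and mill upright, whole foot on the red board, and let go; only when all are standing, switch the lamp on again by holding the paddle over to the red dot for about two seconds and letting it spring back. Leave the ramekins, plates and cutlery cup where they are.

Things in the scene. Friction and masses are not known exactly. Their poses are not given: they have to be found in the camera images.
- board: flat fixed red serving board, 120 (x) by 420 (y) by 12 mm thick, origin at the centre of its underside, on the table; top face 12 mm above the origin; its long y axis runs across in front of the robot
- lampbox: fixed grey lamp switch box, 80 (x) by 130 (y) by 45 mm high, origin at the centre of its underside, z up. On its top a red dot lies 45 mm to +y and a blue dot 45 mm to -y of the black paddle in the middle. It stands at the left or the right of the work
- toggle (a joint): spring-centred momentary paddle of the switch box, in rad: 0 upright, positive leaning to the red dot (box +y), negative leaning to the blue dot (box -y), stops at +0.5 and -0.5; it counts as switched past 0.3 either way. The spring (0.5 N m/rad, about 5 N at 40 mm above the pivot at 0.4 rad) returns it to 0 when let go. The pivot is an axis along box x at the box's top face, 45 mm above the table
- toggle_tip (a point): middle of the top edge of the black paddle, 60 mm above the pivot (105 mm above the table when upright); the paddle is 32 mm wide (box x), 12 mm thick (box y)
- bottle_green: square green glass bottle with paper label and black cap; 54 mm square body up to 90 mm from the foot, then a slim round top (under 28 mm across) to 125 mm; 0.2 to 0.35 kg. Origin on its long axis 60 mm above the foot; weighted foot, centre of mass about 33 mm below the origin; z from foot to top, x, y square to the sides. Starts lying on a side, origin 27 mm above the table, top to the robot's left or right. May be absent
- bottle_amber: square amber glass bottle with paper label and white cap; 54 mm square body up to 90 mm from the foot, then a slim round top (under 28 mm across) to 125 mm; 0.2 to 0.35 kg. Origin on its long axis 60 mm above the foot; weighted foot, centre of mass about 33 mm below the origin; z from foot to top, x, y square to the sides. Starts lying on a side, origin 27 mm above the table, top to the robot's left or right. May be absent
- mill_dark: square dark wooden pepper mill with a rounded head, steel band at the foot; 54 mm square body up to 90 mm from the foot, then a slim round top (under 28 mm across) to 125 mm; 0.2 to 0.35 kg. Origin on its long axis 60 mm above the foot; weighted foot, centre of mass about 33 mm below the origin; z from foot to top, x, y square to the sides. Starts lying on a side, origin 27 mm above the table, top to the robot's left or right. May be absent
- mill_light: square light wooden salt mill with a rounded head, steel band at the foot; 54 mm square body up to 90 mm from the foot, then a slim round top (under 28 mm across) to 125 mm; 0.2 to 0.35 kg. Origin on its long axis 60 mm above the foot; weighted foot, centre of mass about 33 mm below the origin; z from foot to top, x, y square to the sides. Starts lying on a side, origin 27 mm above the table, top to the robot's left or right. May be absent
- ramekins: bystander: stack of three white ramekins, 84 mm across, 66 mm high, origin under its centre
- plates: bystander: stack of five white plates, 170 mm across, 45 mm high, origin under its centre
- cup: bystander: steel cutlery cup, 90 mm across, 110 mm high (cutlery to 190 mm), origin under its centre
Things that resemble listed ones, but are neither listed nor needed, are in the scene too. Leave any yellow look-alike of the mill_light alone. What is shaped like the bottle_amber but yellow is not meant.

How it is judged (in metres and radians):
On the way, in this order (a step that is already met when the one before it is completed fails the run):
1. the paddle is held over to the blue dot (value of joint toggle below -0.3 rad), for 1.5 s.
2. the paddle is let go and back in the middle (value of joint toggle between -0.1 and 0.1 rad), for 0.2 s.
3. every bottle and mill present stands upright on the board, let go, paddle in the middle (all of step 2 and angle between each of bottle_green, bottle_amber, mill_dark, mill_light's own z axis and vertical below 0.1 rad and x of bottle_green in the frame of board between -0.04 and 0.04 m and y of bottle_green in the frame of board between -0.19 and 0.19 m and z of bottle_green in the frame of board between 0.064 and 0.08 m and linear speed of each of bottle_green, bottle_amber, mill_dark, mill_light below 0.03 m/s and contact force between each of bottle_green, bottle_amber, mill_dark, mill_light and the fingers below 0.2 N and x of bottle_amber in the frame of board between -0.04 and 0.04 m and y of bottle_amber in the frame of board between -0.19 and 0.19 m and z of bottle_amber in the frame of board between 0.064 and 0.08 m and x of mill_dark in the frame of board between -0.04 and 0.04 m and y of mill_dark in the frame of board between -0.19 and 0.19 m and z of mill_dark in the frame of board between 0.064 and 0.08 m and x of mill_light in the frame of board between -0.04 and 0.04 m and y of mill_light in the frame of board between -0.19 and 0.19 m and z of mill_light in the frame of board between 0.064 and 0.08 m), for 0.3 s.
4. with all of them standing, the paddle is held over to the red dot (value of joint toggle above 0.3 rad and angle between each of bottle_green, bottle_amber, mill_dark, mill_light's own z axis and vertical below 0.1 rad and x of bottle_green in the frame of board between -0.04 and 0.04 m and y of bottle_green in the frame of board between -0.19 and 0.19 m and z of bottle_green in the frame of board between 0.064 and 0.08 m and x of bottle_amber in the frame of board between -0.04 and 0.04 m and y of bottle_amber in the frame of board between -0.19 and 0.19 m and z of bottle_amber in the frame of board between 0.064 and 0.08 m and x of mill_dark in the frame of board between -0.04 and 0.04 m and y of mill_dark in the frame of board between -0.19 and 0.19 m and z of mill_dark in the frame of board between 0.064 and 0.08 m and x of mill_light in the frame of board between -0.04 and 0.04 m and y of mill_light in the frame of board between -0.19 and 0.19 m and z of mill_light in the frame of board between 0.064 and 0.08 m), for 1.5 s.
At the end, for the whole second after the job is handed in: Every bottle and mill present stands upright (within 0.1 rad) on the red board's top with its whole foot on the board (7 mm overhang allowed), at rest and let go, and the paddle is back within 0.1 rad of the middle (all of step 3); the robot touches nothing.
It fails at once if the ramekins are pushed more than 40 mm or tipped (distance of ramekins from where it was at the start of the episode above 0.04 m or angle between ramekins's own z axis and vertical above 0.3 rad).
It fails at once if the plates are pushed more than 40 mm or tipped (distance of plates from where it was at the start of the episode above 0.04 m or angle between plates's own z axis and vertical above 0.3 rad).
It fails at once if the cutlery cup and its cutlery are pushed more than 40 mm or tipped (distance of cup from where it was at the start of the episode above 0.04 m or angle between cup's own z axis and vertical above 0.3 rad).
Of bottle_green, bottle_amber, mill_dark, mill_light only 3 to 4 are there at a start; the rules pass over those that are not, and their reading is None.
At some moment in a run one of bottle_green, bottle_amber, mill_dark, mill_light may be knocked a few centimetres aside while the robot is not near it.
Once in a run the grip may slacken for a moment while it holds something.
It also fails if it takes over 208 s, if anything falls off the work surface, if the arm or the gripper's body presses on something with over 40 N, if the wrist force passes 120 N, or if a joint passes its speed limit or range.

## Working session

There is one attempt and no reset: what is moved stays moved. The work goes in short steps, Python scripts to look and compute and a shell command to move; the robot and the scene stay as the last step left them, time stands still between calls to the robot, and variables do not carry over. Pictures are saved under pics/ and viewed, about 12 in all and at most 16, crops included, and the job is handed in when it is done.

```bash
ls; mkdir -p pics; cat > h.py <<'E'
from workcell import env
import numpy as np, cv2
def grab(n,fn=None):
    im,d=env.grab_frame(n); im=np.array(im)
    if fn: cv2.imwrite('pics/'+fn,im)
    np.savez('/tmp/'+n,im=im,d=d)
    return im,np.array(d)
def pts(n,d):
    p=env.camera_params(n); K=np.array(p['camera_matrix']);T=np.array(p['cam_to_world'])
    v,u=np.mgrid[:d.shape[0],:d.shape[1]]
    X=np.stack([(u-K[0,2])/K[0,0]*d,-(v-K[1,2])/K[1,1]*d,-d],-1)
    return X@T[:3,:3].T+T[:3,3]
E
python3 - <<'E'
from h import *
for n in('top','scene'):
    im,d=grab(n,n+'0.png'); p=env.camera_params(n); print(n,p)
print(env.state())
E
```

```text
pics
top {'camera_matrix': array([[404.01817215,   0.        , 286.34777936],
       [  0.        , 404.01817215, 209.91140414],
       [  0.        ,   0.        ,   1.        ]]), 'cam_to_world': array([[ 1.57987963e-02,  9.79739825e-01, -1.99650379e-01,
         2.91572195e+02],
       [-9.99868434e-01,  1.47464444e-02, -6.75700666e-03,
        -3.97759360e+01],
       [-3.67597532e-03,  1.99730864e-01,  9.79843900e-01,
         1.15100150e+03],
       [ 0.00000000e+00,  0.00000000e+00,  0.00000000e+00,
         1.00000000e+00]])}
scene {'camera_matrix': array([[406.25985361,   0.        , 281.41023176],
       [  0.        , 406.25985361, 209.48367767],
       [  0.        ,   0.        ,   1.        ]]), 'cam_to_world': array([[ 8.56434555e-01, -3.43948350e-01,  3.84992709e-01,
         9.17118583e+02],
       [ 5.16218491e-01,  5.61604554e-01, -6.46621059e-01,
        -7.61950158e+02],
       [ 6.19058774e-03,  7.52528974e-01,  6.58530044e-01,
         8.34427229e+02],
       [ 0.00000000e+00,  0.00000000e+00,  0.00000000e+00,
         1.00000000e+00]])}
{'time_s': 0.1, 'qpos': array([ 7.44830592e+01,  1.83496220e+01,  8.97005053e+01, -1.46740053e-03,
        7.20437234e+01, -1.14614950e+00]), 'qvel': array([ 0.01997329, -0.16414944, -0.23268423,  0.05459488,  0.2577172 ,
       -0.03272779]), 'effort': array([ 2.82935534e-04, -4.13330841e+01, -2.32509220e+01,  7.28898821e-02,
        4.22043179e-02, -2.91177139e-05]), 'ee_pos': array([142.59962303, 556.56422112, 213.18049316]), 'ee_rot': array([-1.79999518e+02,  9.38598632e-02,  7.56296626e+01]), 'force': array([-0.21167453,  0.42919375, -1.31076675]), 'torque': array([-0.01817631,  0.00132916,  0.01770452]), 'gripper_width': 91.08218357569254}
```

View pics/top0.png

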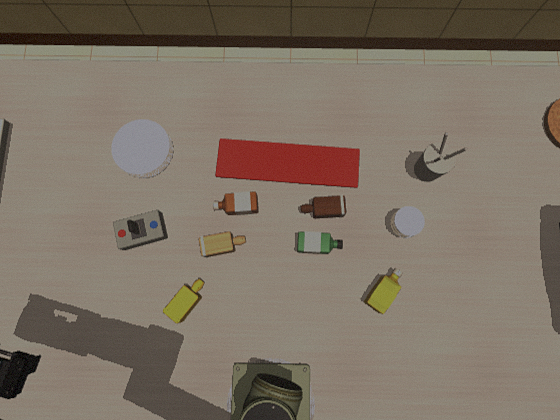

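View pics/scene0.png

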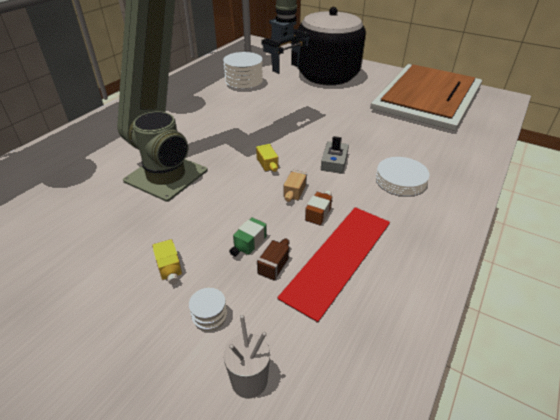

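The top view shows all four items lying down: amber (237,203) with its cap left, mill_dark (323,207) with its head left, green (319,242) with its cap right, and mill_light (221,243) with its head right. The lamp box is at (140,229), its red dot to the left. The two yellow look-alikes, at (184,300) and (385,292), stay untouched. The scene view agrees.

```bash
cat > meas.py <<'E'
from h import *
BOX={'amber':(205,185,268,222),'dark':(290,188,355,225),'green':(288,224,352,262),'light':(192,225,253,263)}
def objs(n='top',names=BOX):
    z=np.load('/tmp/'+n+'.npz'); P=pts(n,z['d']); 
    for k in names:
        a,b,c,e=BOX[k]; Q=P[b:e,a:c].reshape(-1,3); im=z['im'][b:e,a:c].reshape(-1,3).astype(int)
        Q=Q[(Q[:,2]>14)&(Q[:,2]<75)&~((im[:,2]>120)&(im[:,1]<45))]
        body=Q[Q[:,2]>46]
        (cx,cy),(w,h),an=cv2.minAreaRect(body[:,:2].astype(np.float32))
        B=cv2.boxPoints(((cx,cy),(w,h),an)); e1=B[1]-B[0];e2=B[2]-B[1]
        ax=e1 if np.hypot(*e1)>np.hypot(*e2) else e2; ax=ax/np.hypot(*ax)
        t=(Q[:,:2]-[cx,cy])@ax; 
        if abs(t.min())>t.max(): ax=-ax;t=-t
        c=np.array([cx,cy]); fr=t.min(); 
        print(k,'bodyc',c.round(),'size',round(w),round(h),'axis yaw',np.degrees(np.arctan2(ax[1],ax[0])).round(1),'t',t.min().round(),t.max().round(),'ztop',np.median(body[:,2]).round(1),'tipxy',(c+ax*t.max()).round(),'grip',(c+ax*67).round())
if __name__=='__main__':
    objs()
    z=np.load('/tmp/top.npz'); P=pts('top',z['d']); im=z['im'].astype(int)
    def rect(m,lab):
        Q=P[m]; r=cv2.minAreaRect(Q[:,:2].astype(np.float32)); print(lab,m.sum(),np.round(r[0],1),np.round(r[1],1),round(r[2],1),'z',np.median(Q[:,2]).round(1))
    m=(im[...,2]>110)&(im[...,1]<50)&(im[...,0]<60); m[:135]=0;m[190:]=0;m[:,:200]=0;m[:,370:]=0; 
    rect(cv2.erode(m.astype(np.uint8),np.ones((3,3)))>0,'board')
    w=np.zeros(m.shape,bool); w[200:258,105:175]=1
    rect(w&(P[...,2]>40)&(P[...,2]<52),'box'); rect(w&(P[...,2]>85),'paddle')
    red=w&(im[...,2]>130)&(im[...,1]<80); blu=w&(im[...,0]>130)&(im[...,2]<90); rect(red,'red');rect(blu,'blue')
E
python3 meas.py
```

```text
amber bodyc [539.  99.] size 55 95 axis yaw 95.1 t -47.0 77.0 ztop 54.0 tipxy [532. 176.] grip [533. 165.]
dark bodyc [ 532. -151.] size 56 90 axis yaw 95.0 t -46.0 79.0 ztop 53.5 tipxy [525. -73.] grip [527. -85.]
green bodyc [ 430. -110.] size 92 55 axis yaw -91.8 t -46.0 78.0 ztop 53.9 tipxy [ 427. -188.] grip [ 428. -177.]
light bodyc [421. 160.] size 55 90 axis yaw -77.6 t -45.0 80.0 ztop 54.1 tipxy [438.  82.] grip [435.  94.]
board 2780 [508.2 -22.9] [409.5 430.3] 86.5 z 12.0
box 1173 [458.8 378.4] [ 80.8 130.2] 17.2 z 45.9
paddle 94 [371.1 178. ] [462.9  28. ] 66.5 z 103.9
red 40 [374.3 194.3] [496.2  19.8] 72.8 z 46.0
blue 0 [0. 0.] [0. 0.] 0.0 z nan
  return _methods._mean(a, axis=axis, dtype=dtype,
  ret = ret.dtype.type(ret / rcount)
```

```bash
python3 - <<'E'
from h import *
z=np.load('/tmp/top.npz'); P=pts('top',z['d']); im=z['im'].astype(int); ok=z['d']>0
m=ok&(im[...,2]>110)&(im[...,1]<50)&(im[...,0]<60)&(P[...,2]<20); m[:135]=0;m[190:]=0;m[:,:200]=0;m[:,370:]=0
r=cv2.minAreaRect(P[m][:,:2].astype(np.float32));print('board',r,m.sum())
w=np.zeros(m.shape,bool); w[190:258,105:175]=1
for lab,q in(('paddle',w&ok&(P[...,2]>95)),('red',w&ok&(im[...,2]>120)&(im[...,1]<80)&(P[...,2]<50)),('blue',w&ok&(im[...,0]>im[...,2]+40)&(P[...,2]<55))):
    print(lab,q.sum(),P[q].mean(0).round(1), P[q].min(0).round(), P[q].max(0).round())
E
```

```text
board ((667.7369384765625, -32.183074951171875), (416.92193603515625, 117.06297302246094), 86.38552856445312) 4914
paddle 63 [457.8 377.2 103.3] [443. 368.  96.] [472. 387. 108.]
red 43 [444.5 423.2  46.2] [436. 413.  41.] [453. 434.  50.]
blue 41 [470.5 336.7  47.3] [462. 327.  44.] [480. 346.  51.]
```

```bash
cat > g.py <<'E'
import sys
from workcell import env
import numpy as np
from scipy.spatial.transform import Rotation as R
def d(*a):
    s=env.state(); p=np.array(s['ee_pos']); r=R.from_euler('xyz',s['ee_rot'],degrees=True)
    # always assume tool vertical: use yaw only
    y=s['ee_rot'][2]; M=R.from_euler('xyz',[180,0,y],degrees=True)
    print('t',round(s['time_s'],2),'p',p.round(1),'yaw',round(y,1),'q',s['qpos'].round(0),'F',s['force'].round(1),'w',round(s['gripper_width'],1))
    p=p.copy()
    for x,yy,z,yaw in a:
        v=M.inv().apply(np.array([x,yy,z])-p); dy=yaw-y
        dy=(dy+90)%180-90
        print('->',(x,yy,z,yaw),'xyz',(v/1000).round(4),'roll',round(-dy,1))
if __name__=='__main__':
    v=list(map(float,sys.argv[1:])); d(*[v[i:i+4] for i in range(0,len(v),4)])
E
python3 g.py 458 378.5 190 106.7 458 378.5 90 106.7
```

```text
t 0.1 p [142.6 556.6 213.2] yaw 75.6 q [74. 18. 90. -0. 72. -1.] F [-0.2  0.4 -1.3] w 91.1
-> (458.0, 378.5, 190.0, 106.7) xyz [-0.0942  0.3497  0.0232] roll -31.1
-> (458.0, 378.5, 90.0, 106.7) xyz [-0.0942  0.3497  0.1232] roll -31.1
```

```bash
python3 -m pendant '[{"xyz":[-0.01,0.04,0.002],"roll":-4,"jaw":0.45},{"xyz":[-0.025,0.095,0.006],"roll":-9,"jaw":0.45},{"xyz":[-0.04,0.15,0.01],"roll":-14,"jaw":0.45},{"xyz":[-0.055,0.205,0.014],"roll":-19,"jaw":0.45},{"xyz":[-0.07,0.26,0.018],"roll":-24,"jaw":0.45},{"xyz":[-0.084,0.31,0.022],"roll":-28,"jaw":0.45},{"xyz":[-0.092,0.34,0.0232],"roll":-31.1,"jaw":0.45},{"xyz":[-0.0942,0.3497,0.0232],"roll":-31.1,"jaw":0.45}]' 20; python3 -m pendant '[{"xyz":[0,0,0],"roll":0,"jaw":0.45},{"xyz":[0,0,0],"roll":0,"jaw":0.45},{"xyz":[0,0,0],"roll":0,"jaw":0.45},{"xyz":[0,0,0],"roll":0,"jaw":0.45},{"xyz":[0,0,0],"roll":0,"jaw":0.45},{"xyz":[0,0,0],"roll":0,"jaw":0.45},{"xyz":[0,0,0],"roll":0,"jaw":0.45},{"xyz":[0,0,0],"roll":0,"jaw":0.45}]'; python3 g.py 458 378.5 90 106.7
```

```text
time_s: 1.1
ee_pos: [459.1, 377.8, 190.0]
ee_rot: [-179.9, 0.0, 106.6]
force: [-0.4, -0.0, 0.1]
gripper_width: 50.1
time_s: 2.1
ee_pos: [458.1, 379.0, 190.8]
ee_rot: [180.0, -0.0, 106.7]
force: [-0.6, -0.5, 0.9]
gripper_width: 50.2
t 2.1 p [458.1 379.  190.8] yaw 106.7 q [ 38.  21.  89.   0.  70. -68.] F [-0.6 -0.5  0.9] w 50.2
-> (458.0, 378.5, 90.0, 106.7) xyz [-0.0004 -0.0002  0.1008] roll 0.0
```

```bash
python3 -m pendant '[{"xyz":[0,0,0.02],"roll":0,"jaw":0.45},{"xyz":[0,0,0.04],"roll":0,"jaw":0.45},{"xyz":[0,0,0.06],"roll":0,"jaw":0.45},{"xyz":[0,0,0.08],"roll":0,"jaw":0.45},{"xyz":[0,0,0.1],"roll":0,"jaw":0.45},{"xyz":[0,0,0.1],"roll":0,"jaw":0.45},{"xyz":[0,0,0.1],"roll":0,"jaw":0.45},{"xyz":[0,0,0.1],"roll":0,"jaw":0.45}]'; python3 -m pendant '[{"xyz":[-0.01,0,0],"roll":0,"jaw":0.45},{"xyz":[-0.02,0,0],"roll":0,"jaw":0.45},{"xyz":[-0.026,0,0],"roll":0,"jaw":0.45},{"xyz":[-0.03,0,0],"roll":0,"jaw":0.45},{"xyz":[-0.034,0,0],"roll":0,"jaw":0.45},{"xyz":[-0.038,0,0],"roll":0,"jaw":0.45},{"xyz":[-0.038,0,0],"roll":0,"jaw":0.45},{"xyz":[-0.038,0,0],"roll":0,"jaw":0.45}]'; python3 - <<'E'
from h import *
im,d=grab('scene'); cv2.imwrite('pics/p1.png',cv2.resize(im[100:200,270:410],None,fx=5,fy=5))
E
```

```text
time_s: 3.1
ee_pos: [458.7, 379.4, 91.8]
ee_rot: [179.9, -0.0, 106.7]
force: [-0.2, 0.6, -0.2]
gripper_width: 50.6
time_s: 4.1
ee_pos: [469.0, 342.9, 90.7]
ee_rot: [180.0, -0.0, 106.7]
force: [-0.2, 3.8, -1.6]
gripper_width: 50.1
```

View pics/p1.png

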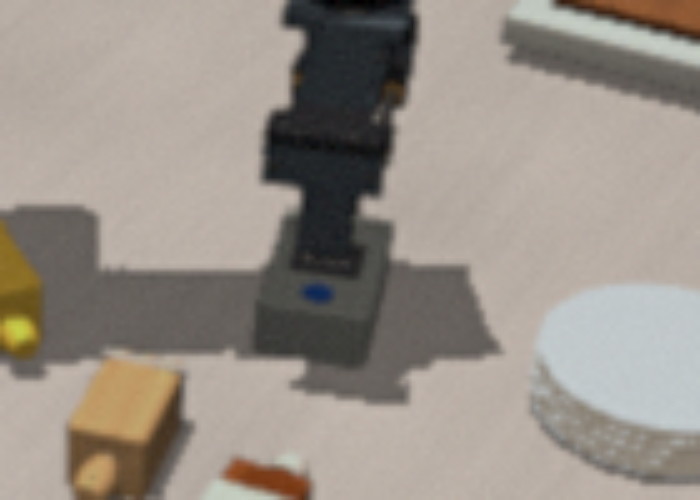

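The gripper straddles the paddle and leans it toward the blue dot (blue dot at 318,293 in the crop). The force reads about 4 N, so I'll push 3 mm more and hold.

```bash
python3 -m pendant '[{"xyz":[-0.001,0,0],"roll":0,"jaw":0.45},{"xyz":[-0.002,0,0],"roll":0,"jaw":0.45},{"xyz":[-0.003,0,0],"roll":0,"jaw":0.45},{"xyz":[-0.003,0,0],"roll":0,"jaw":0.45},{"xyz":[-0.003,0,0],"roll":0,"jaw":0.45},{"xyz":[-0.003,0,0],"roll":0,"jaw":0.45},{"xyz":[-0.003,0,0],"roll":0,"jaw":0.45},{"xyz":[-0.003,0,0],"roll":0,"jaw":0.45}]'
for i in 1 2; do python3 -m pendant '[{"xyz":[0,0,0],"roll":0,"jaw":0.45},{"xyz":[0,0,0],"roll":0,"jaw":0.45},{"xyz":[0,0,0],"roll":0,"jaw":0.45},{"xyz":[0,0,0],"roll":0,"jaw":0.45},{"xyz":[0,0,0],"roll":0,"jaw":0.45},{"xyz":[0,0,0],"roll":0,"jaw":0.45},{"xyz":[0,0,0],"roll":0,"jaw":0.45},{"xyz":[0,0,0],"roll":0,"jaw":0.45}]'; done
python3 -m pendant '[{"xyz":[0.01,0,0],"roll":0,"jaw":0.45},{"xyz":[0.02,0,0],"roll":0,"jaw":0.45},{"xyz":[0.03,0,0],"roll":0,"jaw":0.45},{"xyz":[0.041,0,0],"roll":0,"jaw":0.45},{"xyz":[0.041,0,0],"roll":0,"jaw":0.45},{"xyz":[0.041,0,-0.03],"roll":0,"jaw":0.45},{"xyz":[0.041,0,-0.07],"roll":0,"jaw":0.45},{"xyz":[0.041,0,-0.1],"roll":0,"jaw":0.45}]'
python3 g.py 533 165 150 5 533 165 9 5
```

```text
time_s: 5.15
ee_pos: [469.9, 339.8, 90.8]
ee_rot: [180.0, -0.0, 106.7]
force: [-1.9, 4.1, -1.9]
gripper_width: 50.3
time_s: 6.15
ee_pos: [469.9, 339.8, 90.8]
ee_rot: [180.0, -0.0, 106.7]
force: [-1.2, 5.0, -0.2]
gripper_width: 50.1
time_s: 7.15
ee_pos: [469.9, 339.7, 90.8]
ee_rot: [180.0, -0.0, 106.7]
force: [-1.5, 3.9, -0.1]
gripper_width: 50.1
time_s: 8.15
ee_pos: [458.4, 378.8, 192.4]
ee_rot: [179.9, 0.0, 106.7]
force: [0.2, 1.0, 0.3]
gripper_width: 50.3
t 8.15 p [458.4 378.8 192.4] yaw 106.7 q [ 38.  21.  89.  -0.  70. -68.] F [0.2 1.  0.3] w 50.3
-> (533.0, 165.0, 150.0, 5.0) xyz [-0.2262  0.0099  0.0424] roll -78.3
-> (533.0, 165.0, 9.0, 5.0) xyz [-0.2262  0.0099  0.1834] roll -78.3
```

```bash
sed -i 's/dy=(dy+90)%180-90/dy=(dy+180)%360-180/' g.py; python3 -m pendant '[{"xyz":[-0.01,0,0],"roll":10,"jaw":0.4},{"xyz":[-0.03,0,0.005],"roll":20,"jaw":0.4},{"xyz":[-0.06,0.002,0.01],"roll":30,"jaw":0.4},{"xyz":[-0.1,0.004,0.02],"roll":40,"jaw":0.4},{"xyz":[-0.14,0.006,0.03],"roll":50,"jaw":0.4},{"xyz":[-0.18,0.008,0.04],"roll":60,"jaw":0.4},{"xyz":[-0.21,0.009,0.0424],"roll":70,"jaw":0.4},{"xyz":[-0.224,0.01,0.0424],"roll":80,"jaw":0.4}]' 10; python3 g.py 533 168 100 5 533 168 8 5
```

```text
time_s: 9.15
ee_pos: [532.2, 165.3, 147.9]
ee_rot: [180.0, 0.1, 26.3]
force: [-0.1, 0.2, 0.7]
gripper_width: 54.6
t 9.15 p [532.2 165.3 147.9] yaw 26.3 q [ 16.  20.  98.  -0.  63. -10.] F [-0.1  0.2  0.7] w 54.6
-> (533.0, 168.0, 100.0, 5.0) xyz [ 0.0019 -0.0021  0.0479] roll 21.3
-> (533.0, 168.0, 8.0, 5.0) xyz [ 0.0019 -0.0021  0.1399] roll 21.3
```

```bash
python3 -m pendant '[{"xyz":[0.001,-0.001,0.01],"roll":7,"jaw":0.4},{"xyz":[0.0019,-0.0021,0.02],"roll":14,"jaw":0.4},{"xyz":[0.0019,-0.0021,0.035],"roll":21.3,"jaw":0.4},{"xyz":[0.0019,-0.0021,0.048],"roll":21.3,"jaw":0.4},{"xyz":[0.0019,-0.0021,0.06],"roll":21.3,"jaw":0.4},{"xyz":[0.0019,-0.0021,0.06],"roll":21.3,"jaw":0.4},{"xyz":[0.0019,-0.0021,0.06],"roll":21.3,"jaw":0.4},{"xyz":[0.0019,-0.0021,0.06],"roll":21.3,"jaw":0.4}]' 10; python3 g.py 533 168 8 5
```

```text
time_s: 10.15
ee_pos: [533.3, 170.2, 88.9]
ee_rot: [-180.0, -0.1, 5.4]
force: [0.4, 0.8, -0.0]
gripper_width: 54.6
t 10.15 p [533.3 170.2  88.9] yaw 5.4 q [ 17.  23. 102.   0.  55.  11.] F [ 0.4  0.8 -0. ] w 54.6
-> (533.0, 168.0, 8.0, 5.0) xyz [-0.0005  0.0022  0.0809] roll 0.4
```

```bash
python3 -m pendant '[{"xyz":[0,0.0022,0.02],"roll":0.4,"jaw":0.4},{"xyz":[0,0.0022,0.045],"roll":0.4,"jaw":0.4},{"xyz":[0,0.0022,0.065],"roll":0.4,"jaw":0.4},{"xyz":[0,0.0022,0.08],"roll":0.4,"jaw":0.4},{"xyz":[0,0.0022,0.08],"roll":0.4,"jaw":0.6},{"xyz":[0,0.0022,0.08],"roll":0.4,"jaw":1},{"xyz":[0,0.0022,0.08],"roll":0.4,"jaw":1},{"xyz":[0,0.0022,0.08],"roll":0.4,"jaw":1}]' 10; python3 g.py
```

```text
time_s: 11.15
ee_pos: [533.5, 168.1, 9.1]
ee_rot: [-180.0, -0.1, 5.0]
force: [-0.4, -0.4, 1.7]
gripper_width: 25.6
t 11.15 p [533.5 168.1   9.1] yaw 5.0 q [ 16.  29. 107.   0.  45.  11.] F [-0.4 -0.4  1.7] w 25.6
```

```bash
python3 -m pendant '[{"xyz":[0,0,-0.015],"roll":0,"jaw":1},{"xyz":[0,0,-0.035],"roll":0,"jaw":1},{"xyz":[0,0,-0.055],"roll":0,"jaw":1},{"xyz":[0,0,-0.08],"roll":0,"jaw":1},{"xyz":[0,0,-0.105],"roll":0,"jaw":1},{"xyz":[0,0,-0.125],"roll":0,"jaw":1},{"xyz":[0,0,-0.14],"roll":0,"jaw":1},{"xyz":[0,0,-0.14],"roll":0,"jaw":1}]'; python3 - <<'E'
from h import *
im,d=grab('scene'); cv2.imwrite('pics/p2.png',cv2.resize(im[100:300,230:430],None,fx=3,fy=3))
E
python3 g.py 677 118 160 -3.6 677 118 107 -3.6
```

```text
time_s: 12.15
ee_pos: [533.7, 167.8, 149.6]
ee_rot: [-180.0, -0.1, 5.0]
force: [0.1, 0.7, -2.8]
gripper_width: 25.5
t 12.2 p [533.  167.7 148.5] yaw 5.0 q [16. 20. 98. -0. 63. 11.] F [ 0.1 -0.2 -2.9] w 25.4
-> (677.0, 118.0, 160.0, -3.6) xyz [ 0.1391  0.0621 -0.0115] roll 8.6
-> (677.0, 118.0, 107.0, -3.6) xyz [0.1391 0.0621 0.0415] roll 8.6
```

View pics/p2.png

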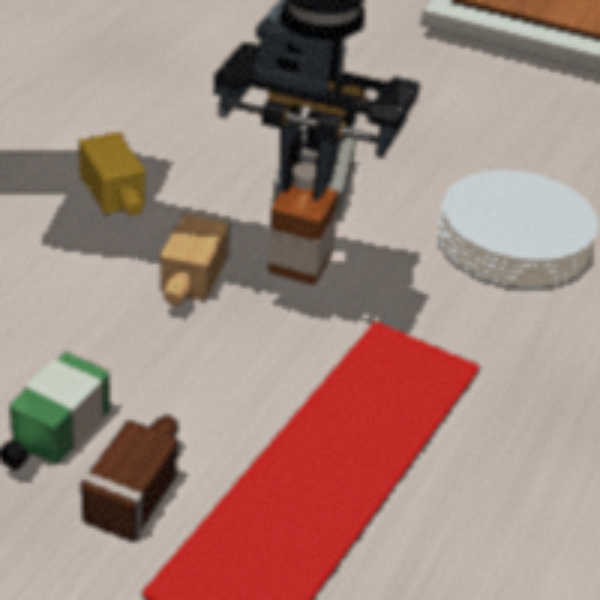

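The amber bottle hangs upright in the grip at (303,235). I'll firm the grip and move it to the left slot on the board.

```bash
python3 -m pendant '[{"xyz":[0,0,0],"roll":0,"jaw":1},{"xyz":[0.015,0.006,0],"roll":1.5,"jaw":1},{"xyz":[0.04,0.017,0],"roll":3,"jaw":1},{"xyz":[0.07,0.031,0],"roll":5,"jaw":1},{"xyz":[0.1,0.045,0],"roll":7,"jaw":1},{"xyz":[0.125,0.056,0],"roll":8.6,"jaw":1},{"xyz":[0.1391,0.0621,0],"roll":8.6,"jaw":1},{"xyz":[0.1391,0.0621,0],"roll":8.6,"jaw":1}]' 25;  python3 -m pendant '[{"xyz":[0,0,0.006],"roll":0,"jaw":1},{"xyz":[0,0,0.012],"roll":0,"jaw":1},{"xyz":[0,0,0.018],"roll":0,"jaw":1},{"xyz":[0,0,0.024],"roll":0,"jaw":1},{"xyz":[0,0,0.03],"roll":0,"jaw":1},{"xyz":[0,0,0.035],"roll":0,"jaw":1},{"xyz":[0,0,0.035],"roll":0,"jaw":1},{"xyz":[0,0,0.035],"roll":0,"jaw":1}]'; python3 g.py 677 118 107 -3.6
```

```text
time_s: 13.2
ee_pos: [677.7, 117.7, 147.3]
ee_rot: [180.0, 0.1, -3.6]
force: [0.3, 0.1, -1.7]
gripper_width: 25.2
time_s: 14.2
ee_pos: [677.9, 119.1, 116.3]
ee_rot: [-179.9, -0.2, -3.6]
force: [-2.3, 0.7, 8.7]
gripper_width: 25.2
t 14.2 p [677.9 119.1 116.3] yaw -3.6 q [ 9. 32. 81.  0. 66. 13.] F [-2.3  0.7  8.7] w 25.2
-> (677.0, 118.0, 107.0, -3.6) xyz [-0.0008  0.0011  0.0093] roll 0.0
```

```bash
python3 -m pendant '[{"xyz":[0,0,0],"roll":0,"jaw":1},{"xyz":[0,0,0],"roll":0,"jaw":1},{"xyz":[0,0,0],"roll":0,"jaw":1},{"xyz":[0,0,0],"roll":0,"jaw":1},{"xyz":[0,0,0],"roll":0,"jaw":1},{"xyz":[0,0,0],"roll":0,"jaw":1},{"xyz":[0,0,0],"roll":0,"jaw":1},{"xyz":[0,0,0],"roll":0,"jaw":1}]' 4; python3 - <<'E'
from h import *
im,d=grab('scene'); cv2.imwrite('pics/p3.png',cv2.resize(im[120:280,300:460],None,fx=3.7,fy=3.7))
E
```

```text
time_s: 15.2
ee_pos: [678.1, 119.0, 115.7]
ee_rot: [-179.9, -0.2, -3.6]
force: [-1.0, 2.6, 6.1]
gripper_width: 25.6
```

View pics/p3.png

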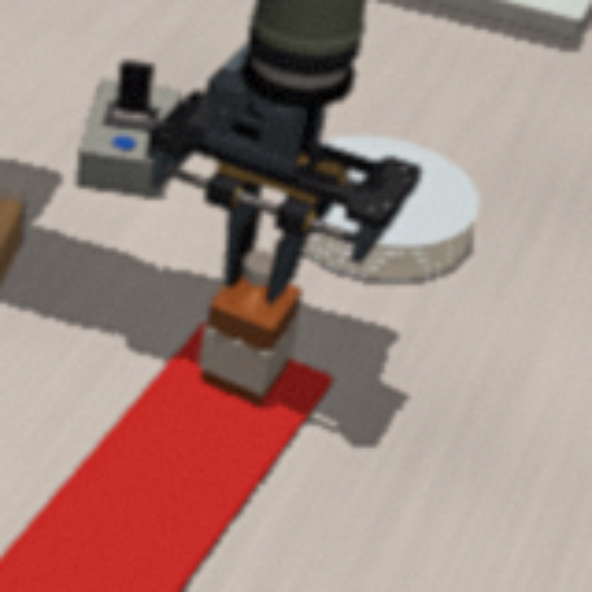

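The amber bottle is on the left end of the board, nearly upright, and the paddle is back in the middle. Releasing.

```bash
python3 -m pendant '[{"xyz":[0,0,0],"roll":0,"jaw":0.7},{"xyz":[0,0,0],"roll":0,"jaw":0.67},{"xyz":[0,0,0],"roll":0,"jaw":0.6},{"xyz":[0,0,0],"roll":0,"jaw":0.5},{"xyz":[0,0,0],"roll":0,"jaw":0.4},{"xyz":[0,0,-0.02],"roll":0,"jaw":0.4},{"xyz":[0,0,-0.05],"roll":0,"jaw":0.4},{"xyz":[0,0,-0.08],"roll":0,"jaw":0.4}]'; python3 g.py 527 -83 160 5 
```

```text
time_s: 16.25
ee_pos: [677.0, 118.2, 194.0]
ee_rot: [180.0, 0.0, -3.6]
force: [0.7, 0.7, 0.2]
gripper_width: 55.0
t 16.25 p [677.  118.2 194. ] yaw -3.6 q [ 9. 29. 75.  0. 76. 13.] F [0.7 0.7 0.2] w 55.0
-> (527.0, -83.0, 160.0, 5.0) xyz [-0.1372  0.2101  0.034 ] roll -8.6
```

```bash
python3 -m pendant '[{"xyz":[-0.01,0.015,0],"roll":-1,"jaw":0.4},{"xyz":[-0.03,0.05,0],"roll":-3,"jaw":0.4},{"xyz":[-0.06,0.09,0],"roll":-5,"jaw":0.4},{"xyz":[-0.09,0.135,0.01],"roll":-7,"jaw":0.4},{"xyz":[-0.115,0.175,0.02],"roll":-8.6,"jaw":0.4},{"xyz":[-0.13,0.2,0.03],"roll":-8.6,"jaw":0.4},{"xyz":[-0.1372,0.2101,0.034],"roll":-8.6,"jaw":0.4},{"xyz":[-0.1372,0.2101,0.034],"roll":-8.6,"jaw":0.4}]'; cat > chk.py <<'E'
from h import *
import sys
from meas import objs
for n in ('top','scene'): im,d=grab(n,sys.argv[1]+n+'.png')
objs(names=sys.argv[2:])
# standing things on board: points 85..115mm high over the board = shoulders (102) 
for n in('top','scene'):
    z=np.load('/tmp/'+n+'.npz'); P=pts(n,z['d']); q=(z['d']>0)&(P[...,2]>98)&(P[...,2]<106)&(P[...,0]>590)&(P[...,0]<750)&(P[...,1]>-260)&(P[...,1]<200)
    nn,l,s,c=cv2.connectedComponentsWithStats(q.astype(np.uint8))
    for i in range(1,nn):
        if s[i,4]>40:
            r=cv2.minAreaRect(P[l==i][:,:2].astype(np.float32)); print(n,'stand',np.round(r[0]),np.round(r[1]),round(r[2]),'z',np.median(P[l==i][:,2]).round(1))
E
python3 chk.py c1 dark green light;  python3 g.py 526 -82 8 5
```

```text
time_s: 17.25
ee_pos: [526.3, -83.2, 158.7]
ee_rot: [-180.0, 0.1, 5.0]
force: [0.7, -0.6, 0.2]
gripper_width: 55.1
dark bodyc [ 537. -175.] size 62 32 axis yaw -120.6 t -31.0 31.0 ztop 53.0 tipxy [ 521. -202.] grip [ 503. -233.]
green bodyc [0. 0.] size 0 0 axis yaw nan t nan nan ztop nan tipxy [nan nan] grip [nan nan]
light bodyc [421. 160.] size 55 90 axis yaw -78.1 t -45.0 80.0 ztop 53.9 tipxy [438.  82.] grip [435.  94.]
top stand [678. 131.] [53. 53.] 88 z 102.4
scene stand [678. 127.] [56. 53.] 90 z 102.4
t 17.35 p [527.7 -82.4 159.4] yaw 5.1 q [-10.  17. 100.   0.  63. -15.] F [-0.6  0.1 -0.1] w 54.9
-> (526.0, -82.0, 8.0, 5.0) xyz [-0.0017 -0.0006  0.1514] roll 0.1meas.py:11: RuntimeWarning: invalid value encountered in divide
  ax=e1 if np.hypot(*e1)>np.hypot(*e2) else e2; ax=ax/np.hypot(*ax)
  return _methods._mean(a, axis=axis, dtype=dtype,
  ret = ret.dtype.type(ret / rcount)
```

View pics/c1top.png

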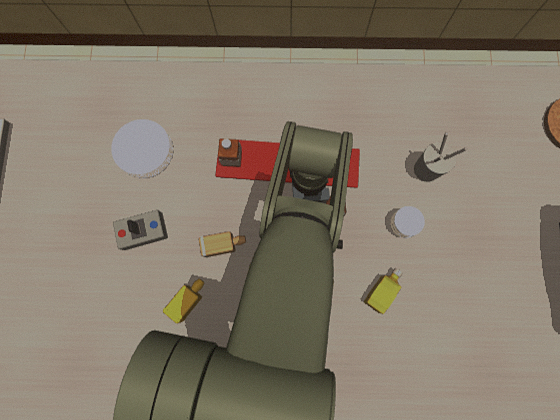

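Amber is standing on the board at about (678,129), and the arm hides the dark mill and green bottle from the top camera. I'll check them in the scene view by numbers.

```bash
cat > sc.py <<'E'
from h import *
import sys
# lying bodies from scene depth: top faces z 48..60 region x 380..600
def run(im,d):
    P=pts('scene',d); q=(d>0)&(P[...,2]>49)&(P[...,2]<59)&(P[...,0]>370)&(P[...,0]<600)&(P[...,1]>-260)&(P[...,1]<260)
    nn,l,s,c=cv2.connectedComponentsWithStats(q.astype(np.uint8))
    for i in range(1,nn):
        if s[i,4]>50:
            r=cv2.minAreaRect(P[l==i][:,:2].astype(np.float32)); print(np.round(r[0]),np.round(r[1]),round(r[2]),im[l==i].mean(0).round())
z=np.load('/tmp/scene.npz'); run(z['im'],z['d'])
E
python3 sc.py
```

```text
[ 428. -113.] [94. 55.] 88 [141. 172. 143.]
[ 531. -154.] [55. 93.] 3 [ 53.  71. 106.]
```

```bash
python3 -m pendant '[{"xyz":[-0.001,0,0.02],"roll":0,"jaw":0.4},{"xyz":[-0.001,0,0.05],"roll":0,"jaw":0.4},{"xyz":[-0.001,0,0.085],"roll":0,"jaw":0.4},{"xyz":[-0.001,0,0.115],"roll":0,"jaw":0.4},{"xyz":[-0.001,0,0.14],"roll":0,"jaw":0.4},{"xyz":[-0.001,0,0.151],"roll":0,"jaw":0.4},{"xyz":[-0.001,0,0.151],"roll":0,"jaw":0.4},{"xyz":[-0.001,0,0.151],"roll":0,"jaw":0.4}]' 10; python3 -m pendant '[{"xyz":[0,0,0],"roll":0,"jaw":0.6},{"xyz":[0,0,0],"roll":0,"jaw":1},{"xyz":[0,0,0],"roll":0,"jaw":1},{"xyz":[0,0,0],"roll":0,"jaw":1},{"xyz":[0,0,-0.01],"roll":0,"jaw":1},{"xyz":[0,0,-0.025],"roll":0,"jaw":1},{"xyz":[0,0,-0.045],"roll":0,"jaw":1},{"xyz":[0,0,-0.065],"roll":0,"jaw":1}]'; python3 -m pendant '[{"xyz":[0,0,-0.02],"roll":0,"jaw":1},{"xyz":[0,0,-0.04],"roll":0,"jaw":1},{"xyz":[0,0,-0.06],"roll":0,"jaw":1},{"xyz":[0,0,-0.075],"roll":0,"jaw":1},{"xyz":[0,0,-0.085],"roll":0,"jaw":1},{"xyz":[0,0,-0.085],"roll":0,"jaw":1},{"xyz":[0,0,-0.085],"roll":0,"jaw":1},{"xyz":[0,0,-0.085],"roll":0,"jaw":1}]'; python3 - <<'E'
from h import *
im,d=grab('scene'); cv2.imwrite('pics/p4.png',cv2.resize(im[100:300,230:430],None,fx=3,fy=3))
E
python3 g.py 658 -185 150 -3.6 671 18 150 -3.6 665 -85 150 -3.6
```

```text
time_s: 18.35
ee_pos: [527.2, -82.9, 9.3]
ee_rot: [180.0, -0.1, 5.1]
force: [-0.7, 0.1, -0.5]
gripper_width: 54.6
time_s: 19.35
ee_pos: [526.1, -83.0, 74.7]
ee_rot: [-180.0, -0.0, 5.0]
force: [1.1, -0.8, -2.8]
gripper_width: 26.9
time_s: 20.35
ee_pos: [525.6, -82.9, 157.6]
ee_rot: [-180.0, 0.1, 5.0]
force: [0.9, -1.0, -4.2]
gripper_width: 26.5
t 20.4 p [525.7 -82.9 157.7] yaw 5.0 q [-10.  17. 100.   0.  63. -15.] F [ 0.1 -0.4 -3.3] w 26.8
-> (658.0, -185.0, 150.0, -3.6) xyz [0.1228 0.1133 0.0077] roll 8.6
-> (671.0, 18.0, 150.0, -3.6) xyz [ 0.1535 -0.0878  0.0077] roll 8.6
-> (665.0, -85.0, 150.0, -3.6) xyz [0.1385 0.0143 0.0077] roll 8.6
```

View pics/p4.png

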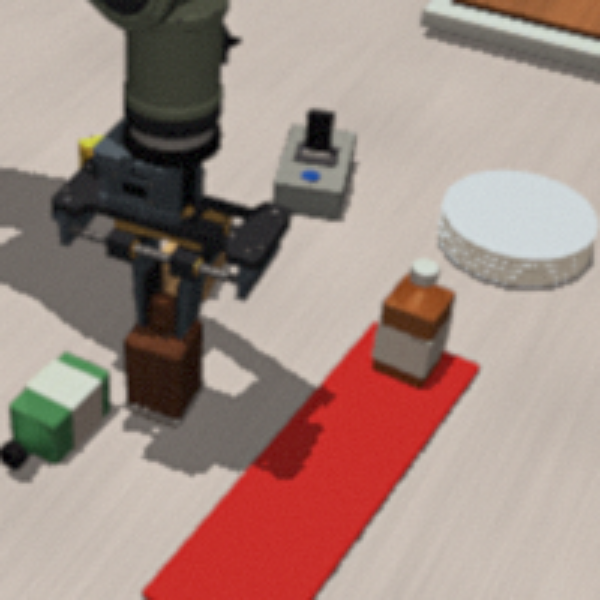

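The amber bottle stands at (415,330) in the crop, and the dark mill hangs upright in the grip. Next it goes to the right-hand slot.

```bash
python3 -m pendant '[{"xyz":[0.005,0.005,0],"roll":1,"jaw":1},{"xyz":[0.02,0.018,0],"roll":2,"jaw":1},{"xyz":[0.04,0.036,0],"roll":3,"jaw":1},{"xyz":[0.065,0.056,0],"roll":5,"jaw":1},{"xyz":[0.09,0.076,0],"roll":7,"jaw":1},{"xyz":[0.11,0.094,0],"roll":8.6,"jaw":1},{"xyz":[0.12,0.103,0],"roll":8.6,"jaw":1},{"xyz":[0.1228,0.106,0],"roll":8.6,"jaw":1}]' 12;  python3 -m pendant '[{"xyz":[0,0,0],"roll":0,"jaw":1},{"xyz":[0,0,0.006],"roll":0,"jaw":1},{"xyz":[0,0,0.014],"roll":0,"jaw":1},{"xyz":[0,0,0.022],"roll":0,"jaw":1},{"xyz":[0,0,0.03],"roll":0,"jaw":1},{"xyz":[0,0,0.036],"roll":0,"jaw":1},{"xyz":[0,0,0.036],"roll":0,"jaw":1},{"xyz":[0,0,0.036],"roll":0,"jaw":1}]'; python3 - <<'E'
from h import *
im,d=grab('scene'); cv2.imwrite('pics/p5.png',cv2.resize(im[180:340,220:380],None,fx=3.5,fy=3.5))
E
python3 g.py
```

```text
time_s: 21.4
ee_pos: [657.8, -178.2, 157.7]
ee_rot: [-180.0, 0.1, -3.6]
force: [-0.2, -0.5, -4.0]
gripper_width: 26.2
time_s: 22.4
ee_pos: [658.0, -177.9, 122.6]
ee_rot: [180.0, -0.0, -3.6]
force: [0.2, 0.2, -2.2]
gripper_width: 26.4
t 22.45 p [ 658.  -177.9  122.7] yaw -3.6 q [-16.  31.  82.   0.  67. -13.] F [-0.7 -0.1 -3.6] w 26.3
```

View pics/p5.png

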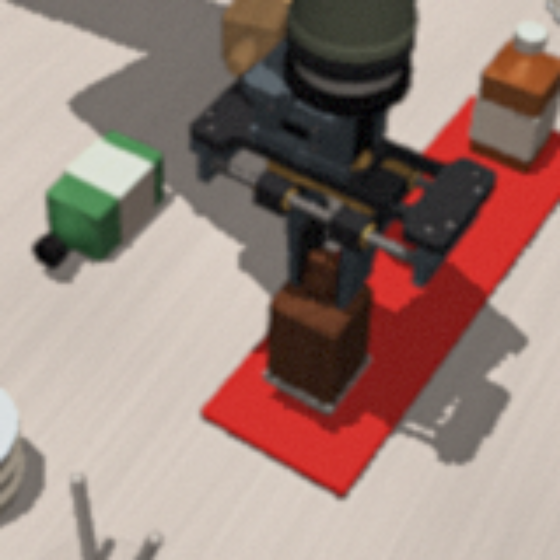

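The dark mill hangs over the right end of the board, foot near (318,385), with no contact yet. Lowering until it touches.

```bash
python3 -m pendant '[{"xyz":[0,0,0.002],"roll":0,"jaw":1},{"xyz":[0,0,0.004],"roll":0,"jaw":1},{"xyz":[0,0,0.006],"roll":0,"jaw":1},{"xyz":[0,0,0.008],"roll":0,"jaw":1},{"xyz":[0,0,0.01],"roll":0,"jaw":1},{"xyz":[0,0,0.01],"roll":0,"jaw":1},{"xyz":[0,0,0.01],"roll":0,"jaw":1},{"xyz":[0,0,0.01],"roll":0,"jaw":1}]' 6; python3 g.py
```

```text
time_s: 23.45
ee_pos: [657.8, -177.8, 112.4]
ee_rot: [-180.0, -0.0, -3.6]
force: [0.7, 0.4, -2.4]
gripper_width: 26.9
t 23.45 p [ 657.8 -177.8  112.4] yaw -3.6 q [-16.  32.  83.   0.  66. -13.] F [ 0.7  0.4 -2.4] w 26.9
```

```bash
python3 -m pendant '[{"xyz":[0,0,0.001],"roll":0,"jaw":1},{"xyz":[0,0,0.002],"roll":0,"jaw":1},{"xyz":[0,0,0.003],"roll":0,"jaw":1},{"xyz":[0,0,0.004],"roll":0,"jaw":1},{"xyz":[0,0,0.005],"roll":0,"jaw":1},{"xyz":[0,0,0.005],"roll":0,"jaw":1},{"xyz":[0,0,0.005],"roll":0,"jaw":1},{"xyz":[0,0,0.005],"roll":0,"jaw":1}]' 6; python3 g.py
```

```text
time_s: 24.45
ee_pos: [657.8, -177.8, 107.4]
ee_rot: [-180.0, -0.0, -3.6]
force: [0.8, 0.7, -3.7]
gripper_width: 27.0
t 24.45 p [ 657.8 -177.8  107.4] yaw -3.6 q [-16.  32.  83.   0.  65. -13.] F [ 0.8  0.7 -3.7] w 27.0
```

```bash
python3 -m pendant '[{"xyz":[0,0,0.001],"roll":0,"jaw":1},{"xyz":[0,0,0.002],"roll":0,"jaw":1},{"xyz":[0,0,0.003],"roll":0,"jaw":1},{"xyz":[0,0,0.003],"roll":0,"jaw":1},{"xyz":[0,0,0.003],"roll":0,"jaw":1},{"xyz":[0,0,0.003],"roll":0,"jaw":1},{"xyz":[0,0,0.003],"roll":0,"jaw":1},{"xyz":[0,0,0.003],"roll":0,"jaw":1}]' 6; python3 g.py
```

```text
time_s: 25.45
ee_pos: [657.8, -177.8, 104.4]
ee_rot: [-180.0, -0.0, -3.6]
force: [0.6, -0.3, -2.0]
gripper_width: 26.9
t 25.45 p [ 657.8 -177.8  104.4] yaw -3.6 q [-16.  32.  83.   0.  65. -13.] F [ 0.6 -0.3 -2. ] w 26.9
```

```bash
python3 -m pendant '[{"xyz":[0,0,0.001],"roll":0,"jaw":1},{"xyz":[0,0,0.002],"roll":0,"jaw":1},{"xyz":[0,0,0.002],"roll":0,"jaw":1},{"xyz":[0,0,0.002],"roll":0,"jaw":1},{"xyz":[0,0,0.002],"roll":0,"jaw":1},{"xyz":[0,0,0.002],"roll":0,"jaw":1},{"xyz":[0,0,0.002],"roll":0,"jaw":1},{"xyz":[0,0,0.002],"roll":0,"jaw":1}]' 6; python3 - <<'E'
from h import *
im,d=grab('scene'); P=pts('scene',d)
q=(d>0)&(abs(P[...,0]-658)<40)&(abs(P[...,1]+180)<45)&(P[...,2]>90)&(P[...,2]<116); 
print(np.histogram(P[q][:,2],range(90,117,2)))
E
```

```text
time_s: 26.45
ee_pos: [658.3, -177.6, 104.0]
ee_rot: [-180.0, -0.1, -3.6]
force: [-1.2, 1.5, 5.3]
gripper_width: 26.9
(array([16, 12, 20, 17, 31, 85, 86, 27,  3,  7, 12,  8, 15]), array([ 90,  92,  94,  96,  98, 100, 102, 104, 106, 108, 110, 112, 114,
       116]))
```

Contact: the force reads +5 N and the shoulder sits at 102 mm, which is right for standing on the board. Releasing, then on to the green bottle.

```bash
python3 -m pendant '[{"xyz":[0,0,0],"roll":0,"jaw":0.7},{"xyz":[0,0,0],"roll":0,"jaw":0.67},{"xyz":[0,0,0],"roll":0,"jaw":0.6},{"xyz":[0,0,0],"roll":0,"jaw":0.5},{"xyz":[0,0,0],"roll":0,"jaw":0.4},{"xyz":[0,0,-0.02],"roll":0,"jaw":0.4},{"xyz":[0,0,-0.05],"roll":0,"jaw":0.4},{"xyz":[0,0,-0.08],"roll":0,"jaw":0.4}]'; python3 -m pendant '[{"xyz":[0,0,0],"roll":0,"jaw":0.4},{"xyz":[-0.01,0,0],"roll":0,"jaw":0.4},{"xyz":[-0.03,0,0],"roll":0,"jaw":0.4},{"xyz":[-0.06,0,0],"roll":0,"jaw":0.4},{"xyz":[-0.09,0,0],"roll":0,"jaw":0.4},{"xyz":[-0.11,0,0],"roll":0,"jaw":0.4},{"xyz":[-0.12,0,0],"roll":0,"jaw":0.4},{"xyz":[-0.12,0,0],"roll":0,"jaw":0.4}]'; python3 chk.py c2 green light; python3 sc.py;python3 g.py 428 -179 150 -1.8
```

```text
time_s: 27.5
ee_pos: [657.2, -177.8, 182.5]
ee_rot: [-180.0, 0.1, -3.6]
force: [0.0, -0.6, 0.6]
gripper_width: 55.2
time_s: 28.5
ee_pos: [537.1, -170.2, 181.7]
ee_rot: [-180.0, 0.1, -3.6]
force: [-0.1, -0.1, -0.1]
gripper_width: 54.7
green bodyc [445. -67.] size 11 31 axis yaw -25.7 t -15.0 15.0 ztop 52.8 tipxy [459. -74.] grip [506. -96.]
light bodyc [421. 160.] size 54 91 axis yaw -78.2 t -45.0 80.0 ztop 53.8 tipxy [437.  82.] grip [435.  94.]
top stand [678. 130.] [54. 53.] 87 z 102.3
scene stand [677. 126.] [56. 53.] 89 z 102.3
scene stand [ 658. -187.] [54. 54.] 86 z 102.0
[419. 169.] [54. 68.] 13 [119. 166. 199.]
[ 428. -113.] [93. 56.] 88 [138. 169. 140.]
t 28.6 p [ 538.4 -170.4  182. ] yaw -3.6 q [-19.  19.  94.   0.  67. -15.] F [ 0.4  0.2 -0.2] w 54.8
-> (428.0, -179.0, 150.0, -1.8) xyz [-0.1096  0.0155  0.032 ] roll -1.8
```

```bash
python3 -m pendant '[{"xyz":[-0.02,0.003,0],"roll":0,"jaw":0.4},{"xyz":[-0.05,0.007,0.01],"roll":-1,"jaw":0.4},{"xyz":[-0.08,0.011,0.02],"roll":-1.8,"jaw":0.4},{"xyz":[-0.1,0.014,0.03],"roll":-1.8,"jaw":0.4},{"xyz":[-0.1096,0.0155,0.04],"roll":-1.8,"jaw":0.4},{"xyz":[-0.1096,0.0155,0.06],"roll":-1.8,"jaw":0.4},{"xyz":[-0.1096,0.0155,0.08],"roll":-1.8,"jaw":0.4},{"xyz":[-0.1096,0.0155,0.08],"roll":-1.8,"jaw":0.4}]' 10;python3 g.py 428 -179 8 -1.8
```

```text
time_s: 29.6
ee_pos: [427.4, -178.7, 101.0]
ee_rot: [-179.9, 0.2, -1.8]
force: [0.3, -0.5, 0.2]
gripper_width: 54.4
t 29.6 p [ 427.4 -178.7  101. ] yaw -1.8 q [-24.  15. 113.   0.  52. -22.] F [ 0.3 -0.5  0.2] w 54.4
-> (428.0, -179.0, 8.0, -1.8) xyz [0.0006 0.0003 0.093 ] roll 0.0
```

```bash
python3 -m pendant '[{"xyz":[0,0,0.02],"roll":0,"jaw":0.4},{"xyz":[0,0,0.045],"roll":0,"jaw":0.4},{"xyz":[0,0,0.07],"roll":0,"jaw":0.4},{"xyz":[0,0,0.085],"roll":0,"jaw":0.4},{"xyz":[0,0,0.0925],"roll":0,"jaw":0.4},{"xyz":[0,0,0.0925],"roll":0,"jaw":0.4},{"xyz":[0,0,0.0925],"roll":0,"jaw":0.4},{"xyz":[0,0,0.0925],"roll":0,"jaw":0.6}]' 10; python3 -m pendant '[{"xyz":[0,0,0],"roll":0,"jaw":0.6},{"xyz":[0,0,0],"roll":0,"jaw":1},{"xyz":[0,0,0],"roll":0,"jaw":1},{"xyz":[0,0,0],"roll":0,"jaw":1},{"xyz":[0,0,-0.01],"roll":0,"jaw":1},{"xyz":[0,0,-0.025],"roll":0,"jaw":1},{"xyz":[0,0,-0.045],"roll":0,"jaw":1},{"xyz":[0,0,-0.065],"roll":0,"jaw":1}]'; python3 -m pendant '[{"xyz":[0,0,-0.02],"roll":0,"jaw":1},{"xyz":[0,0,-0.04],"roll":0,"jaw":1},{"xyz":[0,0,-0.06],"roll":0,"jaw":1},{"xyz":[0,0,-0.075],"roll":0,"jaw":1},{"xyz":[0,0,-0.085],"roll":0,"jaw":1},{"xyz":[0,0,-0.085],"roll":0,"jaw":1},{"xyz":[0,0,-0.085],"roll":0,"jaw":1},{"xyz":[0,0,-0.085],"roll":0,"jaw":1}]'; python3 - <<'E'
from h import *
im,d=grab('scene'); cv2.imwrite('pics/p6.png',cv2.resize(im[160:320,180:340],None,fx=3,fy=3))
E
python3 g.py 665 -80 150 -3.6
```

```text
time_s: 30.6
ee_pos: [428.1, -179.2, 10.4]
ee_rot: [180.0, -0.1, -1.8]
force: [-0.8, 0.5, -0.1]
gripper_width: 47.2
time_s: 31.6
ee_pos: [427.5, -178.8, 75.7]
ee_rot: [-180.0, 0.0, -1.8]
force: [0.2, 1.0, -2.1]
gripper_width: 25.4
time_s: 32.6
ee_pos: [427.2, -178.8, 159.1]
ee_rot: [-180.0, 0.1, -1.8]
force: [-0.2, 0.2, -1.4]
gripper_width: 25.7
t 32.65 p [ 427.3 -178.8  159.2] yaw -1.8 q [-24.  11. 108.   0.  61. -22.] F [ 0.9  0.  -1.3] w 25.6
-> (665.0, -80.0, 150.0, -3.6) xyz [ 0.2346 -0.1061  0.0092] roll 1.8
```

View pics/p6.png

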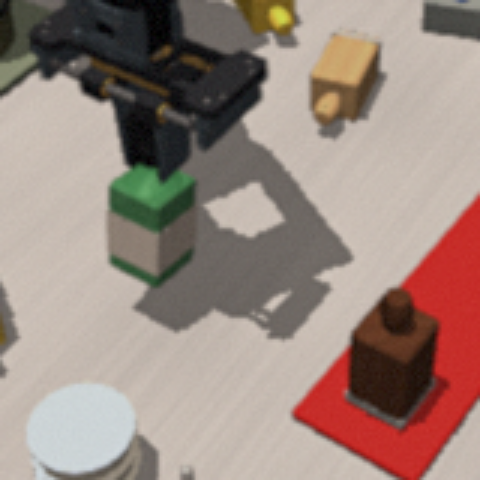

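Green hangs upright and the dark mill stands cleanly on the board at (393,370). Placing green in the next slot, sideways first to pass well clear of the mill.

```bash
python3 -m pendant '[{"xyz":[0.01,-0.01,0],"roll":0,"jaw":1},{"xyz":[0.025,-0.03,0],"roll":0,"jaw":1},{"xyz":[0.05,-0.055,0],"roll":1,"jaw":1},{"xyz":[0.08,-0.08,0],"roll":1.8,"jaw":1},{"xyz":[0.115,-0.1,0],"roll":1.8,"jaw":1},{"xyz":[0.15,-0.108,0],"roll":1.8,"jaw":1},{"xyz":[0.18,-0.108,0],"roll":1.8,"jaw":1},{"xyz":[0.2,-0.108,0],"roll":1.8,"jaw":1}]' 12;  python3 -m pendant '[{"xyz":[0.015,0,0],"roll":0,"jaw":1},{"xyz":[0.027,0,0.0],"roll":0,"jaw":1},{"xyz":[0.0346,0,0],"roll":0,"jaw":1},{"xyz":[0.0346,0,0.01],"roll":0,"jaw":1},{"xyz":[0.0346,0,0.022],"roll":0,"jaw":1},{"xyz":[0.0346,0,0.034],"roll":0,"jaw":1},{"xyz":[0.0346,0,0.042],"roll":0,"jaw":1},{"xyz":[0.0346,0,0.045],"roll":0,"jaw":1}]'; python3 g.py 665 -78 104 -3.6
```

```text
time_s: 33.65
ee_pos: [632.8, -75.9, 159.1]
ee_rot: [-180.0, -0.0, -3.5]
force: [-0.0, 0.1, -1.7]
gripper_width: 25.6
time_s: 34.65
ee_pos: [665.4, -80.0, 116.2]
ee_rot: [179.9, -0.1, -3.6]
force: [-2.6, -1.8, 11.2]
gripper_width: 25.9
t 34.65 p [665.4 -80.  116.2] yaw -3.6 q [-8. 31. 84. -0. 65. -4.] F [-2.6 -1.8 11.2] w 25.9
-> (665.0, -78.0, 104.0, -3.6) xyz [-0.0005 -0.002   0.0122] roll 0.0
```

```bash
python3 -m pendant '[{"xyz":[0,0,-0.003],"roll":0,"jaw":1},{"xyz":[0,0,-0.006],"roll":0,"jaw":1},{"xyz":[0,0,-0.006],"roll":0,"jaw":1},{"xyz":[0,0,-0.006],"roll":0,"jaw":1},{"xyz":[0,0,-0.006],"roll":0,"jaw":1},{"xyz":[0,0,-0.006],"roll":0,"jaw":1},{"xyz":[0,0,-0.006],"roll":0,"jaw":1},{"xyz":[0,0,-0.006],"roll":0,"jaw":1}]' 5; python3 - <<'E'
from h import *
im,d=grab('scene'); cv2.imwrite('pics/p7.png',cv2.resize(im[160:320,220:380],None,fx=3.5,fy=3.5))
E
python3 g.py
```

```text
time_s: 35.65
ee_pos: [665.4, -79.4, 120.8]
ee_rot: [-180.0, -0.0, -3.6]
force: [0.6, -0.1, -2.2]
gripper_width: 26.0
t 35.7 p [665.4 -79.4 120.8] yaw -3.6 q [-8. 30. 84.  0. 66. -4.] F [-0.1 -0.5 -2.1] w 25.7
```

View pics/p7.png

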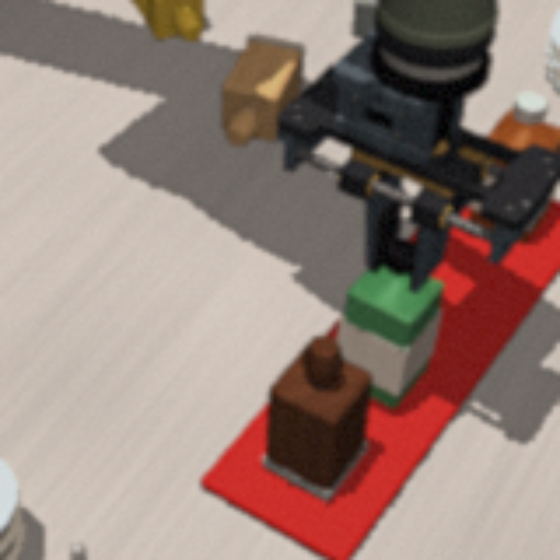

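Green hangs slightly tilted above the board, close to the mill. I'll shift it 12 mm away and set it down gently with a weak grip.

```bash
python3 -m pendant '[{"xyz":[0,-0.003,0],"roll":0,"jaw":1},{"xyz":[0,-0.007,0],"roll":0,"jaw":1},{"xyz":[0,-0.011,0],"roll":0,"jaw":1},{"xyz":[0,-0.012,0.0],"roll":0,"jaw":1},{"xyz":[0,-0.012,0.002],"roll":0,"jaw":1},{"xyz":[0,-0.012,0.004],"roll":0,"jaw":1},{"xyz":[0,-0.012,0.006],"roll":0,"jaw":1},{"xyz":[0,-0.012,0.006],"roll":0,"jaw":1}]' 5; python3 -m pendant '[{"xyz":[0,0,0.001],"roll":0,"jaw":1},{"xyz":[0,0,0.002],"roll":0,"jaw":1},{"xyz":[0,0,0.003],"roll":0,"jaw":1},{"xyz":[0,0,0.003],"roll":0,"jaw":1},{"xyz":[0,0,0.003],"roll":0,"jaw":1},{"xyz":[0,0,0.003],"roll":0,"jaw":1},{"xyz":[0,0,0.003],"roll":0,"jaw":1},{"xyz":[0,0,0.003],"roll":0,"jaw":1}]' 3; python3 - <<'E'
from h import *
im,d=grab('scene'); P=pts('scene',d)
q=(d>0)&(abs(P[...,0]-665)<36)&(abs(P[...,1]+72)<40)&(P[...,2]>88)&(P[...,2]<116)&(im[...,1]>im[...,2].astype(int)+30)
Q=P[q]; A=np.c_[Q[:,:2]-[665,-70],np.ones(len(Q))]; 
for _ in range(4):
    s=np.linalg.lstsq(A,Q[:,2],rcond=None)[0]; k=abs(A@s-Q[:,2])<4; Q,A=Q[k],A[k]
print(len(Q),s, Q.mean(0),Q.min(0),Q.max(0))
E
```

```text
time_s: 36.7
ee_pos: [666.4, -67.8, 115.7]
ee_rot: [180.0, -0.1, -3.6]
force: [-0.8, -0.3, 2.8]
gripper_width: 25.8
time_s: 37.7
ee_pos: [666.1, -67.4, 111.8]
ee_rot: [-180.0, 0.0, -3.6]
force: [-1.7, -1.3, 3.2]
gripper_width: 25.5
127 [-6.94967725e-02  3.12702703e-01  1.11721424e+02] [665.51381055 -94.03564202 104.16970582] [ 640.54040568 -105.74557983   96.26844196] [690.98391046 -72.91668716 114.81992422]
```

```bash
python3 - <<'E'
from h import *
z=np.load('/tmp/scene.npz'); im,d=z['im'],z['d']; P=pts('scene',d)
cv2.imwrite('pics/p8.png',cv2.resize(im[190:310,270:390],None,fx=5,fy=5))
q=(d>0)&(abs(P[...,0]-665)<50)&(P[...,1]>-150)&(P[...,1]<-20)&(P[...,2]>15)&(P[...,2]<110)
for z0 in range(15,110,10):
    k=q&(P[...,2]>=z0)&(P[...,2]<z0+10); print(z0,k.sum(),P[k][:,1].min().round(),P[k][:,1].max().round(),P[k][:,0].min().round(),P[k][:,0].max().round())
E
```

```text
15 58 -145.0 -25.0 620.0 715.0
25 38 -111.0 -54.0 662.0 693.0
35 77 -110.0 -56.0 637.0 693.0
45 75 -110.0 -54.0 637.0 694.0
55 79 -110.0 -53.0 636.0 694.0
65 74 -109.0 -54.0 636.0 693.0
75 79 -108.0 -54.0 638.0 693.0
85 81 -107.0 -53.0 639.0 693.0
95 139 -106.0 -51.0 638.0 693.0
105 89 -103.0 -64.0 639.0 690.0
```

View pics/p8.png

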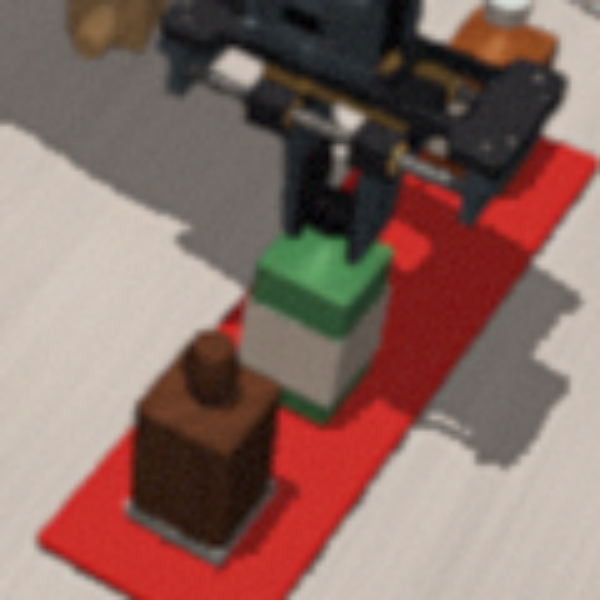

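The dark mill is at (205,460) and green is leaning only about 5°, with its foot on the board at about y = -84 and 45 mm clear of the mill. Its weighted foot will settle it, so I'm releasing.

```bash
python3 -m pendant '[{"xyz":[0,0,0],"roll":0,"jaw":0.7},{"xyz":[0,0,0],"roll":0,"jaw":0.67},{"xyz":[0,0,0],"roll":0,"jaw":0.6},{"xyz":[0,0,0],"roll":0,"jaw":0.5},{"xyz":[0,0,0],"roll":0,"jaw":0.4},{"xyz":[0,0,-0.02],"roll":0,"jaw":0.4},{"xyz":[0,0,-0.05],"roll":0,"jaw":0.4},{"xyz":[0,0,-0.08],"roll":0,"jaw":0.4}]'; python3 -m pendant '[{"xyz":[-0.01,0,0],"roll":0,"jaw":0.4},{"xyz":[-0.03,0,0],"roll":0,"jaw":0.4},{"xyz":[-0.06,0,0],"roll":0,"jaw":0.4},{"xyz":[-0.1,-0.01,0],"roll":0,"jaw":0.4},{"xyz":[-0.14,-0.02,0],"roll":0,"jaw":0.4},{"xyz":[-0.17,-0.03,0],"roll":0,"jaw":0.4},{"xyz":[-0.19,-0.04,0],"roll":0,"jaw":0.4},{"xyz":[-0.19,-0.04,0],"roll":0,"jaw":0.4}]'; python3 chk.py c3 light;python3 sc.py; python3 g.py 435 93 100 12
```

```text
time_s: 38.75
ee_pos: [666.1, -67.4, 192.6]
ee_rot: [-180.0, 0.0, -3.6]
force: [-0.4, -0.7, -0.2]
gripper_width: 54.8
time_s: 39.75
ee_pos: [476.8, -15.2, 191.0]
ee_rot: [-180.0, 0.1, -3.5]
force: [1.1, -0.4, -0.6]
gripper_width: 54.8
light bodyc [418. 171.] size 55 66 axis yaw -78.7 t -33.0 33.0 ztop 54.2 tipxy [425. 139.] grip [432. 105.]
top stand [678. 130.] [54. 54.] 87 z 102.3
top stand [ 667. -102.] [54. 15.] 12 z 101.9
top stand [ 659. -183.] [53. 53.] 87 z 101.4
scene stand [678. 126.] [53. 54.] 87 z 102.8
scene stand [665. -82.] [58. 53.] 86 z 102.5
scene stand [ 657. -187.] [54. 53.] 88 z 101.9
[421. 157.] [53. 89.] 10 [ 84. 119. 148.]
t 39.85 p [479.1 -15.9 191.4] yaw -3.6 q [ -3.  11. 104.  -0.  66.   0.] F [ 0.3 -1.   0.9] w 54.8
-> (435.0, 93.0, 100.0, 12.0) xyz [-0.0508 -0.1059  0.0914] roll -15.6
```

Three are standing. Next is mill_light, which hasn't moved.

```bash
python3 -m pendant '[{"xyz":[-0.005,-0.015,0],"roll":-3,"jaw":0.4},{"xyz":[-0.02,-0.04,0.01],"roll":-7,"jaw":0.4},{"xyz":[-0.035,-0.07,0.03],"roll":-11,"jaw":0.4},{"xyz":[-0.045,-0.095,0.05],"roll":-15,"jaw":0.4},{"xyz":[-0.05,-0.106,0.07],"roll":-15.6,"jaw":0.4},{"xyz":[-0.0505,-0.106,0.085],"roll":-15.6,"jaw":0.4},{"xyz":[-0.0505,-0.106,0.0914],"roll":-15.6,"jaw":0.4},{"xyz":[-0.0505,-0.106,0.0914],"roll":-15.6,"jaw":0.4}]' 10;python3 g.py 435 92.5 8 12
```

```text
time_s: 40.85
ee_pos: [435.3, 93.5, 100.2]
ee_rot: [-180.0, 0.0, 12.1]
force: [-0.0, -1.2, 0.1]
gripper_width: 54.7
t 40.85 p [435.3  93.5 100.2] yaw 12.1 q [ 11.  13. 115.   0.  51.  -1.] F [-0.  -1.2  0.1] w 54.7
-> (435.0, 92.5, 8.0, 12.0) xyz [-0.0005  0.0009  0.0922] roll 0.1
```

```bash
python3 -m pendant '[{"xyz":[0,0,0.02],"roll":0,"jaw":0.4},{"xyz":[0,0,0.045],"roll":0,"jaw":0.4},{"xyz":[0,0,0.07],"roll":0,"jaw":0.4},{"xyz":[0,0,0.085],"roll":0,"jaw":0.4},{"xyz":[0,0,0.092],"roll":0,"jaw":0.4},{"xyz":[0,0,0.092],"roll":0,"jaw":0.4},{"xyz":[0,0,0.092],"roll":0,"jaw":0.4},{"xyz":[0,0,0.092],"roll":0,"jaw":0.6}]' 10; python3 -m pendant '[{"xyz":[0,0,0],"roll":0,"jaw":0.6},{"xyz":[0,0,0],"roll":0,"jaw":1},{"xyz":[0,0,0],"roll":0,"jaw":1},{"xyz":[0,0,0],"roll":0,"jaw":1},{"xyz":[0,0,-0.01],"roll":0,"jaw":1},{"xyz":[0,0,-0.025],"roll":0,"jaw":1},{"xyz":[0,0,-0.045],"roll":0,"jaw":1},{"xyz":[0,0,-0.065],"roll":0,"jaw":1}]'; python3 -m pendant '[{"xyz":[0,0,-0.02],"roll":0,"jaw":1},{"xyz":[0,0,-0.04],"roll":0,"jaw":1},{"xyz":[0,0,-0.06],"roll":0,"jaw":1},{"xyz":[0,0,-0.075],"roll":0,"jaw":1},{"xyz":[0,0,-0.085],"roll":0,"jaw":1},{"xyz":[0,0,-0.085],"roll":0,"jaw":1},{"xyz":[0,0,-0.085],"roll":0,"jaw":1},{"xyz":[0,0,-0.085],"roll":0,"jaw":1}]'; python3 - <<'E'
from h import *
im,d=grab('scene'); P=pts('scene',d)
q=(d>0)&(abs(P[...,0]-435)<70)&(P[...,1]>20)&(P[...,1]<190)&(P[...,2]>30)&(P[...,2]<170)
for z0 in range(40,150,10):
    k=q&(P[...,2]>=z0)&(P[...,2]<z0+10); print(z0,k.sum(),P[k][:,:2].min(0).round(),P[k][:,:2].max(0).round()) if k.sum() else 0
E
python3 g.py 670 25 160 -3.6
```

```text
time_s: 41.85
ee_pos: [435.7, 93.4, 9.0]
ee_rot: [-180.0, -0.1, 12.0]
force: [0.2, -0.2, 0.5]
gripper_width: 47.4
time_s: 42.85
ee_pos: [435.0, 93.2, 74.2]
ee_rot: [180.0, 0.0, 12.0]
force: [0.4, -0.6, -1.8]
gripper_width: 26.2
time_s: 43.85
ee_pos: [434.7, 93.2, 157.8]
ee_rot: [-180.0, 0.1, 12.0]
force: [0.5, 0.5, -2.8]
gripper_width: 26.7
110 1 [443. 181.] [443. 181.]
120 6 [442. 161.] [447. 189.]
130 10 [441. 150.] [449. 190.]
140 29 [416. 104.] [456. 188.]
t 43.9 p [434.8  93.2 157.9] yaw 12.0 q [ 11.   9. 111.   0.  60.  -1.] F [ 0.2 -0.3 -1.8] w 26.6
-> (670.0, 25.0, 160.0, -3.6) xyz [ 0.2158  0.1157 -0.0021] roll 15.6
```

```bash
python3 - <<'E'
from h import *
z=np.load('/tmp/scene.npz'); cv2.imwrite('pics/p9.png',cv2.resize(z['im'][60:300,180:420],None,fx=2.4,fy=2.4))
E
```

```text
(no output)
```

View pics/p9.png

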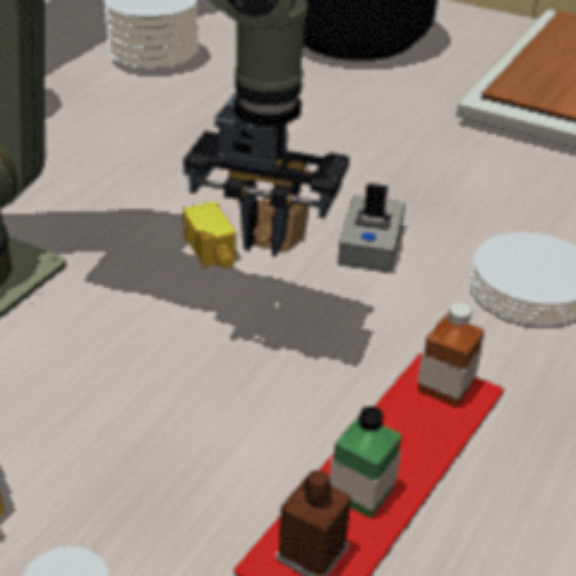

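Three stand on the board (green at 367,460; dark at 315,520; amber at 452,360), but mill_light is still held level behind the fingers. I'll ease the grip so it can swing down.

```bash
python3 -m pendant '[{"xyz":[0,0,0.01],"roll":0,"jaw":1},{"xyz":[0,0,0.02],"roll":0,"jaw":1},{"xyz":[0,0,0.03],"roll":0,"jaw":1},{"xyz":[0,0,0.04],"roll":0,"jaw":1},{"xyz":[0,0,0.045],"roll":0,"jaw":1},{"xyz":[0,0,0.045],"roll":0,"jaw":1},{"xyz":[0,0,0.045],"roll":0,"jaw":1},{"xyz":[0,0,0.045],"roll":0,"jaw":1}]' 5; cat > li.py <<'E'
from h import *
import sys
x,y=map(float,sys.argv[1:3])
im,d=grab('scene'); P=pts('scene',d)
q=(d>0)&(abs(P[...,0]-x)<70)&(abs(P[...,1]-y)<110)&(im[...,2]>im[...,0]+35.)&((im[...,1]>im[...,2]*.55))&(P[...,2]>14)
for z0 in range(10,170,10):
    k=q&(P[...,2]>=z0)&(P[...,2]<z0+10); print(z0,k.sum(),P[k][:,:2].min(0).round(),P[k][:,:2].max(0).round()) if k.sum()>3 else 0
E
python3 li.py 435 93
```

```text
time_s: 44.9
ee_pos: [435.5, 93.3, 113.8]
ee_rot: [180.0, -0.0, 12.0]
force: [0.8, -0.2, -2.2]
gripper_width: 26.6
30 28 [416.  63.] [465. 106.]
40 50 [415.  63.] [467. 106.]
50 55 [415.  60.] [465. 105.]
60 59 [414.  62.] [466. 102.]
70 50 [416.  67.] [465. 108.]
80 60 [415.  66.] [465. 111.]
90 54 [416.  69.] [464. 108.]
100 111 [414.  69.] [465. 124.]
110 27 [422.  72.] [462.  99.]
120 18 [424.  89.] [444.  96.]
130 22 [426.  90.] [441. 111.]
140 10 [430.  93.] [438. 111.]
```

It swung upright. Lifting and carrying it to the gap between green and amber.

```bash
python3 -m pendant '[{"xyz":[0,0,-0.015],"roll":0,"jaw":1},{"xyz":[0,0,-0.03],"roll":0,"jaw":1},{"xyz":[0,0,-0.04],"roll":0,"jaw":1},{"xyz":[0.01,0.005,-0.04],"roll":3,"jaw":1},{"xyz":[0.03,0.016,-0.04],"roll":6,"jaw":1},{"xyz":[0.06,0.032,-0.04],"roll":9,"jaw":1},{"xyz":[0.09,0.048,-0.04],"roll":12,"jaw":1},{"xyz":[0.12,0.064,-0.04],"roll":15.6,"jaw":1}]' 10; python3 g.py 670 25 155 -3.6
```

```text
time_s: 45.95
ee_pos: [566.8, 55.4, 153.3]
ee_rot: [-180.0, 0.0, -3.7]
force: [0.6, 0.3, -1.2]
gripper_width: 26.3
t 45.95 p [566.8  55.4 153.3] yaw -3.7 q [ 4. 20. 96.  0. 64.  8.] F [ 0.6  0.3 -1.2] w 26.3
-> (670.0, 25.0, 155.0, -3.6) xyz [ 0.105   0.0237 -0.0017] roll -0.1
```

```bash
python3 -m pendant '[{"xyz":[0.02,0.005,0],"roll":0,"jaw":1},{"xyz":[0.04,0.01,0],"roll":0,"jaw":1},{"xyz":[0.06,0.014,0],"roll":0,"jaw":1},{"xyz":[0.08,0.018,0],"roll":0,"jaw":1},{"xyz":[0.095,0.022,0],"roll":0,"jaw":1},{"xyz":[0.103,0.0237,0],"roll":0,"jaw":1},{"xyz":[0.103,0.0237,0.01],"roll":0,"jaw":1},{"xyz":[0.103,0.0237,0.02],"roll":0,"jaw":1}]' 10; python3 -m pendant '[{"xyz":[0,0,0.003],"roll":0,"jaw":1},{"xyz":[0,0,0.007],"roll":0,"jaw":1},{"xyz":[0,0,0.011],"roll":0,"jaw":1},{"xyz":[0,0,0.014],"roll":0,"jaw":1},{"xyz":[0,0,0.014],"roll":0,"jaw":1},{"xyz":[0,0,0.014],"roll":0,"jaw":1},{"xyz":[0,0,0.014],"roll":0,"jaw":1},{"xyz":[0,0,0.014],"roll":0,"jaw":1}]' 5; python3 li.py 670 25; python3 g.py
```

```text
time_s: 46.95
ee_pos: [666.2, 25.8, 132.4]
ee_rot: [-180.0, 0.1, -3.6]
force: [0.1, 0.2, -1.8]
gripper_width: 26.2
time_s: 47.95
ee_pos: [667.3, 25.6, 119.6]
ee_rot: [-180.0, -0.0, -3.6]
force: [-0.7, 0.1, -2.0]
gripper_width: 26.6
10 8 [610. -83.] [696. -41.]
20 12 [643. -78.] [703. 129.]
30 8 [642. -80.] [698. 100.]
40 21 [640. -79.] [698.  55.]
50 28 [686. -35.] [699.  57.]
60 35 [664.   7.] [697.  54.]
70 64 [643. -81.] [703. 107.]
80 77 [643. -79.] [703. 110.]
90 91 [643. -80.] [704. 120.]
100 112 [644.   6.] [701. 133.]
110 112 [642.  10.] [696. 129.]
120 22 [652.   9.] [690. 120.]
130 19 [658.  23.] [674.  32.]
140 31 [660.  22.] [674.  45.]
t 48.0 p [667.3  25.7 119.5] yaw -3.6 q [ 1. 30. 84.  0. 65.  5.] F [ 0.4  0.1 -1.2] w 26.8
```

Not in contact yet at TCP z = 119. Lowering further.

```bash
python3 -m pendant '[{"xyz":[0,0,0.002],"roll":0,"jaw":1},{"xyz":[0,0,0.004],"roll":0,"jaw":1},{"xyz":[0,0,0.006],"roll":0,"jaw":1},{"xyz":[0,0,0.008],"roll":0,"jaw":1},{"xyz":[0,0,0.008],"roll":0,"jaw":1},{"xyz":[0,0,0.008],"roll":0,"jaw":1},{"xyz":[0,0,0.008],"roll":0,"jaw":1},{"xyz":[0,0,0.008],"roll":0,"jaw":1}]' 5; python3 -m pendant '[{"xyz":[0,0,0.001],"roll":0,"jaw":1},{"xyz":[0,0,0.002],"roll":0,"jaw":1},{"xyz":[0,0,0.003],"roll":0,"jaw":1},{"xyz":[0,0,0.003],"roll":0,"jaw":1},{"xyz":[0,0,0.003],"roll":0,"jaw":1},{"xyz":[0,0,0.003],"roll":0,"jaw":1},{"xyz":[0,0,0.003],"roll":0,"jaw":1},{"xyz":[0,0,0.003],"roll":0,"jaw":1}]' 5; python3 - <<'E'
from h import *
im,d=grab('scene'); cv2.imwrite('pics/p10.png',cv2.resize(im[170:290,290:410],None,fx=5,fy=5))
E
python3 g.py
```

```text
time_s: 49.0
ee_pos: [667.3, 25.7, 111.5]
ee_rot: [-180.0, -0.0, -3.6]
force: [0.1, -0.4, -2.8]
gripper_width: 26.6
time_s: 50.0
ee_pos: [667.6, 25.3, 109.9]
ee_rot: [180.0, -0.1, -3.6]
force: [-1.8, -1.2, 4.3]
gripper_width: 26.5
t 50.05 p [667.6  25.2 110. ] yaw -3.6 q [ 1. 31. 85. -0. 64.  5.] F [-2.  -0.9  5.2] w 26.6
```

View pics/p10.png

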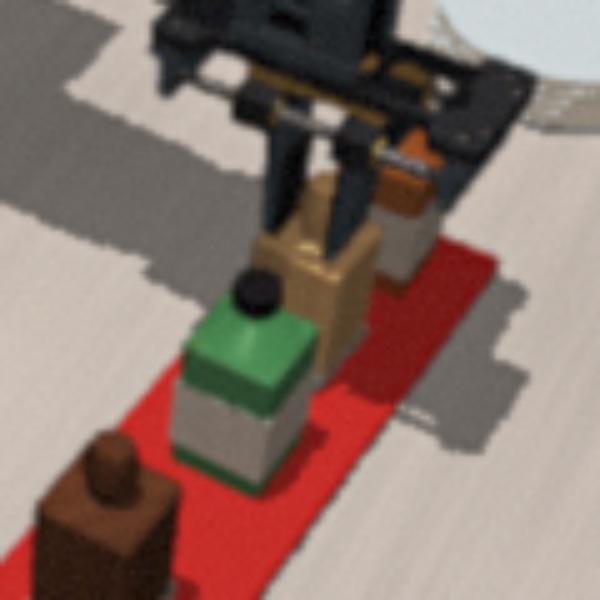

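mill_light (320,290) is on the board between green and amber, near upright and in contact. Releasing, then heading for the lamp box.

```bash
python3 -m pendant '[{"xyz":[0,0,0],"roll":0,"jaw":0.7},{"xyz":[0,0,0],"roll":0,"jaw":0.67},{"xyz":[0,0,0],"roll":0,"jaw":0.6},{"xyz":[0,0,0],"roll":0,"jaw":0.5},{"xyz":[0,0,0],"roll":0,"jaw":0.4},{"xyz":[0,0,-0.02],"roll":0,"jaw":0.4},{"xyz":[0,0,-0.05],"roll":0,"jaw":0.4},{"xyz":[0,0,-0.08],"roll":0,"jaw":0.4}]'; python3 -m pendant '[{"xyz":[-0.01,0,0],"roll":0,"jaw":0.4},{"xyz":[-0.03,0,0],"roll":-5,"jaw":0.42},{"xyz":[-0.06,-0.02,0],"roll":-12,"jaw":0.45},{"xyz":[-0.1,-0.06,0],"roll":-20,"jaw":0.45},{"xyz":[-0.14,-0.1,0],"roll":-30,"jaw":0.45},{"xyz":[-0.17,-0.14,0],"roll":-40,"jaw":0.45},{"xyz":[-0.19,-0.17,0],"roll":-50,"jaw":0.45},{"xyz":[-0.2,-0.19,0],"roll":-60,"jaw":0.45}]'; python3 chk.py c4; python3 g.py 458 378.5 190 106.7
```

```text
time_s: 51.05
ee_pos: [667.1, 25.7, 189.1]
ee_rot: [-180.0, 0.0, -3.6]
force: [0.4, -0.2, -0.1]
gripper_width: 55.2
time_s: 52.05
ee_pos: [476.9, 228.5, 187.1]
ee_rot: [-179.9, 0.1, 56.9]
force: [-0.2, -0.5, 0.3]
gripper_width: 50.3
top stand [678. 131.] [53. 54.] 88 z 102.9
top stand [672. -52.] [55. 52.] 0 z 102.1
top stand [669.  36.] [53. 54.] 85 z 101.5
top stand [ 659. -183.] [52. 53.] 87 z 101.7
scene stand [678. 126.] [54. 53.] 89 z 103.1
scene stand [669.  34.] [58. 53.] 85 z 102.0
scene stand [670. -56.] [51. 55.] 89 z 102.6
scene stand [ 658. -187.] [54. 53.] 86 z 101.9
t 52.15 p [477.3 228.8 187.2] yaw 56.6 q [ 24.  15.  98.   0.  67. -32.] F [0.4 0.6 0.4] w 49.9
-> (458.0, 378.5, 190.0, 106.7) xyz [ 0.1144 -0.0985 -0.0028] roll -50.1
```

All four stand. Green has shifted about 27 mm to (671,-54), presumably the announced knock, and is still well on the board. Going to the paddle.

```bash
python3 -m pendant '[{"xyz":[0.015,-0.013,0],"roll":-8,"jaw":0.45},{"xyz":[0.035,-0.03,0],"roll":-16,"jaw":0.45},{"xyz":[0.06,-0.05,0],"roll":-24,"jaw":0.45},{"xyz":[0.08,-0.07,0],"roll":-33,"jaw":0.45},{"xyz":[0.1,-0.085,0],"roll":-42,"jaw":0.45},{"xyz":[0.11,-0.095,0],"roll":-50,"jaw":0.45},{"xyz":[0.1144,-0.0985,0],"roll":-50.1,"jaw":0.45},{"xyz":[0.1144,-0.0985,0],"roll":-50.1,"jaw":0.45}]'; python3 g.py 458 378.5 90 106.7
```

```text
time_s: 53.15
ee_pos: [460.7, 376.7, 187.8]
ee_rot: [-179.9, 0.0, 106.3]
force: [0.1, 0.2, -0.2]
gripper_width: 50.0
t 53.15 p [460.7 376.7 187.8] yaw 106.3 q [ 38.  21.  89.  -0.  70. -68.] F [ 0.1  0.2 -0.2] w 50.0
-> (458.0, 378.5, 90.0, 106.7) xyz [ 0.0025 -0.0021  0.0978] roll -0.4
```

```bash
python3 -m pendant '[{"xyz":[0.001,-0.001,0.02],"roll":0,"jaw":0.45},{"xyz":[0.001,-0.001,0.04],"roll":0,"jaw":0.45},{"xyz":[0.001,-0.001,0.06],"roll":0,"jaw":0.45},{"xyz":[0.001,-0.001,0.08],"roll":0,"jaw":0.45},{"xyz":[0.001,-0.001,0.0975],"roll":0,"jaw":0.45},{"xyz":[0.001,-0.001,0.0975],"roll":0,"jaw":0.45},{"xyz":[0.001,-0.001,0.0975],"roll":0,"jaw":0.45},{"xyz":[0.001,-0.001,0.0975],"roll":0,"jaw":0.45}]'; python3 g.py 446.2 417.8 90 106.7
```

```text
time_s: 54.15
ee_pos: [460.0, 378.3, 92.0]
ee_rot: [179.9, -0.0, 106.5]
force: [0.9, -0.4, -0.7]
gripper_width: 50.4
t 54.15 p [460.  378.3  92. ] yaw 106.5 q [ 38.  26.  97.   0.  57. -68.] F [ 0.9 -0.4 -0.7] w 50.4
-> (446.2, 417.8, 90.0, 106.7) xyz [ 0.0417 -0.002   0.002 ] roll -0.2
```

```bash
python3 -m pendant '[{"xyz":[0.01,0,0],"roll":0,"jaw":0.45},{"xyz":[0.02,0,0],"roll":0,"jaw":0.45},{"xyz":[0.026,0,0],"roll":0,"jaw":0.45},{"xyz":[0.03,0,0],"roll":0,"jaw":0.45},{"xyz":[0.034,0,0],"roll":0,"jaw":0.45},{"xyz":[0.038,0,0],"roll":0,"jaw":0.45},{"xyz":[0.041,0,0],"roll":0,"jaw":0.45},{"xyz":[0.041,0,0],"roll":0,"jaw":0.45}]'
for i in 1 2; do python3 -m pendant '[{"xyz":[0,0,0],"roll":0,"jaw":0.45},{"xyz":[0,0,0],"roll":0,"jaw":0.45},{"xyz":[0,0,0],"roll":0,"jaw":0.45},{"xyz":[0,0,0],"roll":0,"jaw":0.45},{"xyz":[0,0,0],"roll":0,"jaw":0.45},{"xyz":[0,0,0],"roll":0,"jaw":0.45},{"xyz":[0,0,0],"roll":0,"jaw":0.45},{"xyz":[0,0,0],"roll":0,"jaw":0.45}]'; done
python3 g.py; python3 chk.py c5
```

```text
time_s: 55.15
ee_pos: [447.4, 416.9, 90.6]
ee_rot: [-179.9, 0.1, 106.5]
force: [1.3, -5.6, -0.2]
gripper_width: 50.2
time_s: 56.15
ee_pos: [447.4, 416.7, 90.7]
ee_rot: [-179.9, 0.1, 106.5]
force: [1.3, -5.8, -0.6]
gripper_width: 50.5
time_s: 57.15
ee_pos: [447.5, 416.7, 90.7]
ee_rot: [-179.9, 0.1, 106.5]
force: [2.0, -5.0, -1.4]
gripper_width: 50.3
t 57.15 p [447.5 416.7  90.7] yaw 106.5 q [ 42.  27.  95.  -0.  58. -65.] F [ 2.  -5.  -1.4] w 50.3
top stand [678. 130.] [54. 53.] 86 z 102.2
top stand [671. -52.] [53. 54.] 88 z 102.5
top stand [669.  37.] [53. 54.] 85 z 102.0
top stand [ 659. -183.] [52. 54.] 89 z 101.4
scene stand [678. 127.] [55. 54.] 85 z 102.7
scene stand [669.  33.] [55. 52.] 82 z 102.3
scene stand [670. -56.] [54. 53.] 1 z 102.5
scene stand [ 658. -187.] [55. 54.] 85 z 102.1
```

```bash
python3 -m pendant '[{"xyz":[-0.01,0,0],"roll":0,"jaw":0.45},{"xyz":[-0.02,0,0],"roll":0,"jaw":0.45},{"xyz":[-0.03,0,0],"roll":0,"jaw":0.45},{"xyz":[-0.041,0,0],"roll":0,"jaw":0.45},{"xyz":[-0.041,0,0],"roll":0,"jaw":0.45},{"xyz":[-0.041,0,-0.03],"roll":0,"jaw":0.45},{"xyz":[-0.041,0,-0.07],"roll":0,"jaw":0.45},{"xyz":[-0.041,0,-0.1],"roll":0,"jaw":0.45}]'; python3 -m pendant '[{"xyz":[0,0,0],"roll":0,"jaw":0.45},{"xyz":[0,0,-0.01],"roll":0,"jaw":0.45},{"xyz":[0,0,-0.02],"roll":0,"jaw":0.45},{"xyz":[0,0,-0.03],"roll":0,"jaw":0.45},{"xyz":[0,0,-0.03],"roll":0,"jaw":0.45},{"xyz":[0,0,-0.03],"roll":0,"jaw":0.45},{"xyz":[0,0,-0.03],"roll":0,"jaw":0.45},{"xyz":[0,0,-0.03],"roll":0,"jaw":0.45}]'; python3 chk.py c6; python3 g.py
```

```text
time_s: 58.25
ee_pos: [459.6, 378.8, 192.6]
ee_rot: [179.9, -0.1, 106.5]
force: [0.6, 1.4, 0.9]
gripper_width: 50.3
time_s: 59.25
ee_pos: [459.3, 378.1, 220.6]
ee_rot: [-180.0, 0.0, 106.5]
force: [-0.1, 0.6, 0.1]
gripper_width: 50.1
top stand [678. 131.] [54. 53.] 87 z 102.4
top stand [672. -52.] [56. 52.] 1 z 102.2
top stand [669.  36.] [53. 52.] 84 z 101.9
top stand [ 659. -183.] [52. 55.] 89 z 101.3
scene stand [677. 126.] [54. 52.] 1 z 102.6
scene stand [668.  33.] [53. 54.] 85 z 102.3
scene stand [670. -56.] [56. 54.] 87 z 102.4
scene stand [ 658. -186.] [54. 53.] 85 z 102.0
t 59.35 p [459.3 378.1 220.8] yaw 106.5 q [ 38.  20.  86.   0.  74. -68.] F [ 0.4 -0.3  0. ] w 50.5
```

View pics/c6scene.png

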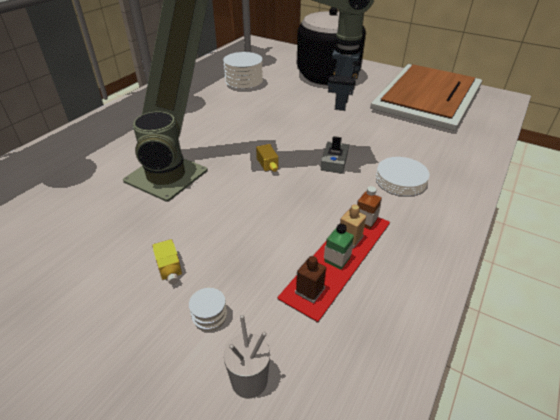

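All four stand on the board (dark 311,278; green 340,246; light 352,225; amber 369,208). The paddle is upright at (336,145), nothing else has moved, and the arm is clear. Handing in.

```bash
python3 -c "from workcell import env; print(env.job_done())"
```

```text
the job is handed in; nothing more can be done
None
```

The job is done and handed in at about 59 s of robot time; the hand-in gave no verdict.

- **Lamp off:** I held the paddle over to the blue dot for more than 2 s, at about 4–5 N, then let it spring back.
- **Standing the items:** I picked each one up by its slim top, let it swing upright and set it on the red board. All four were present: bottle_amber, mill_dark, bottle_green and mill_light. mill_light stayed level at first and swung down once I eased the grip. Amber and green were tilted when they touched the board, and both settled upright after release.
- **Lamp on:** I held the paddle over to the red dot for about 2 s, at about 5–6 N, then let it spring back.

**Last checks:**
- The shoulders of all four are level at about 102 mm, the right height for standing on the board. Their spots are amber (678,130), light (669,35), green (671,-54) and dark (658,-185) mm, all well inside the board's limits.
- The paddle is upright, the gripper is clear above it, and the ramekins, plates, cutlery cup and yellow look-alikes look unmoved.
- **Disagreements:** the two cameras differ by about 4 mm in y. Green moved about 27 mm between two checks, presumably the announced knock, and stayed upright.
- The paddle angle itself could not be read. I judged it from the push force and finger position only.

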